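# Pack a pulley-drive kit tray

## Task

Pack the kit tray: lay the blue bracket and the aluminium angle flat in the compartments shaped for them, the right way round and right down on the floor, and push the black clamp block square and flush into the fence corner of its open bay, its long side along the long fence. Set the parts down rather than dropping them, and leave the pulleys and spacers standing where they are.

Things in the scene. Friction and masses are not known exactly. Their poses are not given: they have to be found in the camera images.
- bracket: Blue anodised flat bracket lying on the bench, 12 mm thick, 125 mm long: a round head 56 mm across at its +x end (head centre 42 mm from the origin, with a black and silver bearing on top) and a straight 32 mm wide tail reaching 55 mm to -x. Origin: underside, on the centreline of the tail, near the centre of mass: a good place to grip across y (32 mm).
- bracket_head (a point): Top centre of the blue bracket's round head (42 mm along its +x from the bracket's origin, 12 mm up).
- angle: Bare aluminium flat L-shaped angle bracket, 12 mm thick. Long leg 100 x 26 mm along x (x -50 to +50, y -13 to +13 mm); short leg 26 mm wide at its +x end (x 24 to 50 mm) reaching to y = +47 mm. Origin: underside, middle of the long leg: grip there across y (26 mm).
- angle_foot (a point): Top of the end of the aluminium angle's short leg (37 mm along x, 34 mm along y from the angle's origin, 12 mm up).
- block: Solid black clamp block, 80 (x) x 46 (y) x 36 (z) mm, two silver bolt heads marked on its top. Origin: centre of the underside. Both ways round are the same.
- tray: Grey fixed kit tray, 184 (x) x 310 (y) x 6 mm, flat on the bench at the robot's left or right, with three white nests (166 x 96 mm, orange walls) side by side along its y, 100 mm apart, in any order; a painted shape on each floor (blue bracket, dark grey L, black rectangle) shows what lies there. Nest floors are 5 mm thick: their tops lie 11 mm above the bench. Origin: centre of the underside.
- bracket_seat (a point): Point on the floor of the blue bracket's nest where the bracket's origin belongs, bracket +x (head) along the point's +x. Walls 9 mm above the floor outline the bracket with 3 mm clearance all round, with gaps for the fingers beside the tail (x -26 to +26 mm). The wide end takes the round head.
- angle_seat (a point): Point on the floor of the angle's nest where the angle's origin belongs, its x and y axes along the point's. L-shaped walls 9 mm above the floor, 3 mm clearance all round, with gaps for the fingers beside the middle of the long leg (x -26 to +17 mm on the short leg's side, -26 to +26 mm on the other).
- fence_corner (a point): Inside corner, at floor level, of the black block's open bay. Two fences, 15 mm above the floor, 6 mm thick: the long one (108 mm) runs from here to the point's -x, the short one (76 mm) to -y; the bay lies to -x and -y. Pushed home, the block's 80 mm side is along the long fence; its centre is 40 mm to -x, 23 mm to -y.
- spacer_a: Loose black round spacer standing near the parts, 40 mm diameter, 55 mm tall; bystander. Origin: centre of the underside.
- spacer_b: Loose black round spacer standing near the parts, 40 mm diameter, 45 mm tall; bystander. Origin: centre of the underside.
- spacer_c: Loose black round spacer standing ahead of the robot between tray and parts, 38 mm diameter, 55 mm tall; bystander. Origin: centre of the underside.
- small_pulley: Loose small ribbed aluminium pulley standing near the parts on the robot's side, 48 mm diameter, 32 mm tall; bystander. Origin: centre of the underside.
- pulley_stack: Stack of three ribbed aluminium pulleys (one body), 70 mm diameter, 135 mm tall, far ahead of the robot between tray and parts; bystander. Origin: centre of the underside.
Not all that is in view belongs to the job. Of the things like the angle, leave any that is pink; of the rest the larger one is meant.

How it is judged:
By the outcome, as a careful person would: the job done as asked, in the order asked, and still so for the second after the job is handed in, with the robot touching nothing.
It also fails if it takes over 72 s, if anything falls off the work surface, if the arm or the gripper's body presses on something with over 40 N, if the wrist force passes 120 N, or if a joint passes its speed limit or range.

## Robot

A 6-joint arm with a two-finger parallel gripper is mounted at the origin on the work surface. World frame = base frame: x ahead of the robot, y to its left, z up, the work surface at z = 0. Lengths are in m, angles in degrees, forces in N, time in s.
With the tool pointing down it reaches from about 0.3 to 0.75 m from the base axis. Payload 8.5 kg.
Tool frame: the origin (TCP) lies midway between the tips of the shut fingers; the grasp point (between the pads) lies 19 mm behind it (env.grasp_offset is the distance from the TCP to the grasp point, in m); z points along the fingers, y is the line along which they close (so a half turn about z gives the same grasp; the last joint's range is limited). The gripper opens to 85 mm and grips with 20 to 120 N. Pads are 22 mm wide; open, the fingers measure 114 mm over their backs; the gripper's body (76 mm by 85 mm) begins 54 mm behind the grasp point. The pads swing forward as they close: fully open they stand 13 mm farther back than shut.
Start: joints at [61.576, 21.807, 74.336, -0, 83.858, -12.336], TCP at [0.152, 0.528, 0.198] pointing down, gripper open.
Joint ranges: [-178.18, 178.18], [-50.72, 133.34], [12.68, 142.11], [-81.47, 261.47], [9.98, 163.14], [-165.26, 165.26]. Speed limits (degrees/s): [136.94, 136.94, 180, 180, 180, 180].

## Interface

Orientations are given as a 3x3 rotation matrix whose columns are the frame's x, y, z axes.
In Python, from rig import env gives the robot as it stands.
- The arm moves only by the tool servo_tool, never from a script. Its argument "deltas" is text: rows parted by semicolons, each of 7 numbers parted by spaces: the opening, from 0 (shut) to 1 (fully open), then the shift along the tool's x, y, z in mm, then the turn, a rotation vector about the tool's x, y, z in rad. A call has 1 to 8 rows; each row shifts and turns the commanded pose from where the row before left it, along the tool's axes as they then stand; what a row does not reach is not made up. A row lasts 1/12 s, in which the tool goes at most 41.7 mm and 7.16 degrees, less where a joint would pass 70% of its speed; a pose out of reach is approached as far as the arm can. A call is refused whole if a number of a shift passes 41.7 or a number of a turn 0.125, either way. A call with a gripper value outside its range is refused whole. The fingers move at their own pace and stop on an object; "newtons" is the grip in N (left out, the last holds). Time passes only in rows, so rows that do not move let the fingers close. It gives the time, the measured TCP pose, the force, the opening and the grip force at its end, in the units of the state.
- env.observe(): the state, without advancing time (a new reading comes with each control period).
- env.get_image(name): name is "scene" or "side" or "wrist"; returns a dict with "img" (480x640x3 uint8, red, green, blue), "depth" (480x640 float32, m along the optical axis (not along the pixel's ray), 0 where there is no reading), "camera_matrix" (3x3 intrinsics, pixels), "D" ([k1, k2, p1, p2, k3] as OpenCV has them; the pictures are not rectified), "world_to_cam" (4x4, takes a point from world to camera coordinates). Camera axes: x right, y down, z forward; pixel columns grow to the right and rows downward; lengths in m; the calibration is good to about 2 mm. A picture is of the moment at which its call begins.
- env.close_job(): hands the job in; it is judged then, once.
Trained networks look in a picture, given as the dict that the camera call returned (one of the last four; its "shot" number tells which), for a name from the list of things; names that differ only in an ending like _2 or _b are one class to them, and where a whole thing is asked for, a point or a joint stands for the part that bears it (a point fixed in the world has none). Each returns a list of dicts, best first, with "conf" (0 to 1); they miss things now and then, are a little off and sometimes report something else, mostly with a low value. They report only what shows in the picture. A call takes as long as a camera call. They do not tell look-alikes from the thing itself.
- env.spot_in(name, picture): "bbox" ([centre column, centre row, width, height] in pixels, round what is visible of it).
- env.spot_point(name, picture): "uv" ([column, row] in pixels: a listed point, or the origin of a listed thing).
The state is a dict: "time_s": time; "q": joint angles; "qvel": joint speeds; "joint_efforts": joint torques, N m; "position": TCP position; "tool_rot": TCP orientation; "ft_force": force on the tool from outside, world axes, zero at the start; "wrist_torque": the same for the moment, N m; "grip_width": finger opening in m; "gripper_force": force on a finger pad.
Only numpy, scipy, OpenCV 4.12 (cv2) and the standard library are available. Lean on these libraries where they do the work, as an engineer would, in place of code of your own. Each camera call takes 0.05 s, during which the arm holds its last target. There are 200 camera calls.

## Working session

There is one attempt and no reset: what is moved stays moved. The work goes in short steps, Python scripts to look and compute and a tool call to move; the robot and the scene stay as the last step left them, time stands still between calls to the robot, and variables do not carry over. Pictures are saved under pics/ and viewed, at most 10 in all, crops included, and the job is handed in when it is done.

Besides the shell and the picture viewer there is one more tool, called after "Emit:" by a JSON object that holds its "api" and its "payload", one argument or row to a line. servo_tool: Moves the arm, as the interface text tells. Its arguments: {"type":"object","properties":{"deltas":{"type":"string"},"newtons":{"type":"number"}},"required":["deltas"]}

```bash
ls; mkdir -p pics; cat > h.py <<'E'
import numpy as np, cv2
from rig import env
def ray(p,uv,z):
    K=np.array(p["camera_matrix"]);D=np.array(p["D"]);T=np.array(p["world_to_cam"])
    n=cv2.undistortPoints(np.array(uv,float).reshape(-1,1,2),K,D).reshape(-1,2)
    R=T[:3,:3];c=-R.T@T[:3,3]
    d=np.c_[n,np.ones(len(n))]@R
    return c+d*((z-c[2])/d[:,2])[:,None]
def proj(p,P):
    T=np.array(p["world_to_cam"])
    return cv2.projectPoints(np.array(P,float).reshape(-1,1,3),cv2.Rodrigues(T[:3,:3])[0],T[:3,3],np.array(p["camera_matrix"]),np.array(p["D"]))[0].reshape(-1,2)
def save(p,n): cv2.imwrite("pics/"+n+".png",p["img"][:,:,::-1])
E
python3 - <<'E'
from h import *
Z={"bracket":0,"bracket_head":.012,"angle":0,"angle_foot":.012,"block":0,"bracket_seat":.011,"angle_seat":.011,"fence_corner":.011,"tray":0,"spacer_a":0,"spacer_c":0,"small_pulley":0,"pulley_stack":0}
for c in ["scene","side"]:
    p=env.get_image(c); save(p,c)
    print(c, (-np.array(p["world_to_cam"])[:3,:3].T@np.array(p["world_to_cam"])[:3,3]).round(2))
    for n,z in Z.items():
        for r in env.spot_point(n,p)[:5]:
            if r["conf"]>.15: print(n,round(r["conf"],2),np.round(r["uv"]),ray(p,r["uv"],z)[0].round(4))
E
```

```text
pics
scene [0.9  0.6  0.66]
bracket 0.91 [332. 183.] [ 0.4173 -0.1598  0.    ]
bracket 0.31 [263. 270.] [0.6724 0.0011 0.    ]
bracket_head 0.83 [349. 177.] [ 0.3814 -0.1428  0.012 ]
angle 0.86 [169. 204.] [ 0.7593 -0.2914  0.    ]
angle 0.86 [203. 236.] [ 0.7321 -0.1503  0.    ]
angle 0.72 [247. 193.] [ 0.5963 -0.2299  0.    ]
angle 0.57 [266. 267.] [ 0.6649 -0.0026  0.    ]
angle_foot 0.97 [263. 177.] [ 0.545  -0.2503  0.012 ]
angle_foot 0.81 [152. 199.] [ 0.7879 -0.313   0.012 ]
angle_foot 0.81 [174. 239.] [ 0.7893 -0.1597  0.012 ]
angle_foot 0.67 [327. 182.] [ 0.4351 -0.1526  0.012 ]
block 0.94 [278. 149.] [ 0.4516 -0.3545  0.    ]
bracket_seat 0.85 [365. 349.] [0.6205 0.2523 0.011 ]
angle_seat 0.73 [405. 327.] [0.5402 0.2521 0.011 ]
fence_corner 0.83 [489. 295.] [0.3736 0.2795 0.011 ]
spacer_a 0.92 [287. 217.] [ 0.5617 -0.1099  0.    ]
spacer_a 0.78 [212. 173.] [ 0.6335 -0.3484  0.    ]
spacer_a 0.69 [245. 193.] [ 0.6005 -0.2335  0.    ]
spacer_a 0.59 [377. 219.] [ 0.4079 -0.0023  0.    ]
spacer_c 0.92 [287. 217.] [ 0.5617 -0.1099  0.    ]
spacer_c 0.78 [212. 173.] [ 0.6335 -0.3
[... 707 characters left out ...]
3427  0.    ]
bracket_seat 0.92 [274. 188.] [0.6172 0.2524 0.011 ]
bracket_seat 0.42 [365. 289.] [ 0.5604 -0.1123  0.011 ]
angle_seat 0.89 [248. 204.] [0.5374 0.2438 0.011 ]
angle_seat 0.71 [485. 348.] [ 0.6223 -0.3548  0.011 ]
fence_corner 0.78 [177. 233.] [0.3667 0.2708 0.011 ]
spacer_a 0.97 [368. 286.] [ 0.5753 -0.1036  0.    ]
spacer_a 0.8 [484. 347.] [ 0.6305 -0.3498  0.    ]
spacer_a 0.8 [264. 298.] [ 0.4041  0.0068 -0.    ]
spacer_c 0.97 [368. 286.] [ 0.5753 -0.1036  0.    ]
spacer_c 0.8 [484. 347.] [ 0.6305 -0.3498  0.    ]
spacer_c 0.8 [264. 298.] [ 0.4041  0.0068 -0.    ]
small_pulley 0.71 [345. 402.] [ 0.3678 -0.2652  0.    ]
pulley_stack 0.96 [362. 239.] [ 0.6594  0.0019 -0.    ]
```

View pics/scene.png

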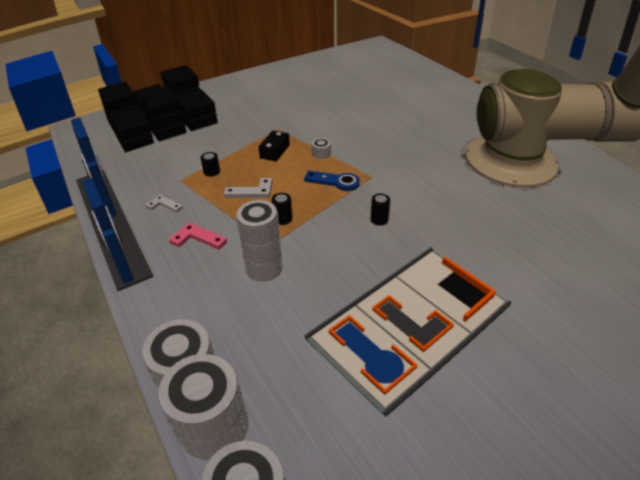

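View pics/side.png

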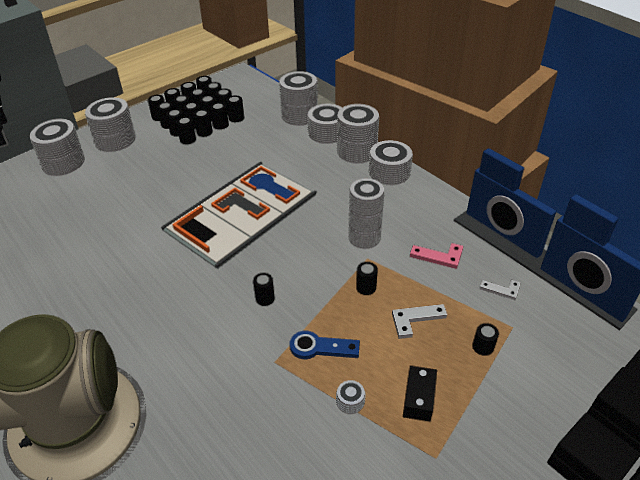

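The scene view shows the aluminium angle on the mat at about (248,188), next to a pink one at (198,236) and a small one at (164,203). The bracket is at (332,181) and the block at (274,145). The tray corners are at about (432,249), (510,302), (387,412) and (307,337). The side view agrees, with the tray at (240,215), the angle at (418,318), the bracket at (325,344) and the block at (420,392).

```bash
python3 - <<'E'
from h import *
s=env.observe(); R=np.array(s["tool_rot"]); t=np.array(s["position"]); print(t.round(4),R.round(3), s["ft_force"],env.grasp_offset)
p=env.get_image("wrist"); T=np.array(p["world_to_cam"]); 
print("cam in tool",(R.T@(-T[:3,:3].T@T[:3,3]-t)).round(4),(R.T@T[:3,:3].T).round(3),np.array(p["camera_matrix"])[0,0])
Q={"scene":[(432,249),(510,302),(387,412),(307,337)],"side":[(262,163),(316,193),(217,266),(163,227)]}
for c in Q:
    p=env.get_image(c); P=ray(p,Q[c],.006); print(c,P.round(4)[:,:2].tolist(),P.mean(0).round(4))
    for n,zz,pts in [("bracket",.012,{"scene":[(306,178),(345,181)],"side":[(359,348),(303,343)]}),("angle",.012,{"scene":[(225,190),(267,186)],"side":[(446,311),(397,317)]})]:
        P=ray(p,pts[c],zz); print(n,P.round(3)[:,:2].tolist())
E
```

```text
[0.1524 0.5284 0.1976] [[-0.961  0.277 -0.   ]
 [ 0.277  0.961 -0.   ]
 [ 0.    -0.    -1.   ]] [0.22911929 0.37945258 0.64765307] 0.0187
cam in tool [ 0.071  -0.0009 -0.1765] [[-0.001 -0.961 -0.276]
 [ 1.    -0.001 -0.   ]
 [ 0.    -0.276  0.961]] 390.61458522830503
scene [[0.3768, 0.133], [0.3502, 0.3095], [0.6541, 0.3555], [0.6831, 0.1797]] [0.5161 0.2444 0.006 ]
bracket [[0.466, -0.193], [0.399, -0.135]]
angle [[0.638, -0.253], [0.554, -0.214]]
side [[0.6575, 0.3546], [0.6813, 0.1771], [0.3797, 0.1343], [0.3548, 0.3133]] [0.5183 0.2449 0.006 ]
bracket [[0.455, -0.206], [0.388, -0.132]]
angle [[0.634, -0.253], [0.556, -0.202]]
```

Emit:
{"api": "servo_tool", "payload": {
  "deltas": "1 -36 -14 0 0 0 0;1 -36 -14 0 0 0 0;1 -36 -14 0 0 0 0;1 -36 -14 0 0 0 0;1 -36 -14 0 0 0 0;1 -36 -14 0 0 0 0;1 -36 -14 0 0 0 0;1 -36 -14 0 0 0 0",
  "newtons": 30
}}

```text
time_s: 2.22
position: [0.3994, 0.3396, 0.1978]
tool_rot: [[-0.961, 0.277, 0.0], [0.277, 0.961, 0.0], [-0.0, 0.0, -1.0]]
ft_force: [0.3, 0.8, -0.3]
grip_width: 0.0854
gripper_force: 0.0
```

Emit:
{"api": "servo_tool", "payload": {
  "deltas": "1 -36 -14 0 0 0 0;1 -36 -14 0 0 0 0;1 -36 -14 0 0 0 0;1 -36 -14 0 0 0 0;1 0 0 0 0 0 0"
}}

```text
time_s: 2.63
position: [0.5255, 0.2431, 0.1968]
tool_rot: [[-0.959, 0.282, 0.001], [0.282, 0.959, -0.001], [-0.001, -0.001, -1.0]]
ft_force: [-0.7, 0.2, -0.2]
grip_width: 0.0857
gripper_force: 0.0
```

```bash
cat >> h.py <<'E'
def plan(x,y,z,psi,n,cmd=None):
    """rows to take the TCP (pointing down) to x,y,z with tool y at psi deg (mod 180): constant tool-frame twist"""
    s=env.observe(); t=np.array(s["position"]); R=np.array(s["tool_rot"])
    if cmd is not None: t=np.array(cmd)
    cur=np.degrees(np.arctan2(R[1,1],R[0,1])); d=(psi-cur+90)%180-90
    w=-np.radians(d)/n; S=np.zeros((2,2))
    for k in range(n):
        c,si=np.cos(k*w),np.sin(k*w); S+=np.array([[c,-si],[si,c]])
    D=R.T@(np.array([x,y,z])-t)
    v=np.linalg.solve(S,D[:2])*1000
    print("t",round(s["time_s"],2),"pos",t.round(4),"psi",cur.round(1),"j6",round(s["q"][5],1),"tilt",R[:,2].round(3))
    print("n",n,"row: shift",v.round(2),(D[2]*1000/n).round(2),"turn z",round(w,4))
E
python3 - <<'E'
from h import *
p=env.get_image("wrist"); save(p,"w1"); s=env.observe(); print(s["time_s"],s["position"])
for n,z in {"bracket_seat":.011,"angle_seat":.011,"fence_corner":.011,"tray":0}.items():
    for r in env.spot_point(n,p)[:3]: print(n,round(r["conf"],2),np.round(r["uv"]),ray(p,r["uv"],z)[0].round(4))
E
```

```text
2.6833 [0.52313127 0.24504744 0.19689102]
bracket_seat 0.86 [350. 286.] [0.6185 0.2524 0.011 ]
angle_seat 0.94 [327. 212.] [0.5391 0.2513 0.011 ]
fence_corner 0.6 [312.  18.] [0.3737 0.2856 0.011 ]
tray 0.16 [ 26. 330.] [ 0.5748 -0.1075  0.    ]
```

View pics/w1.png

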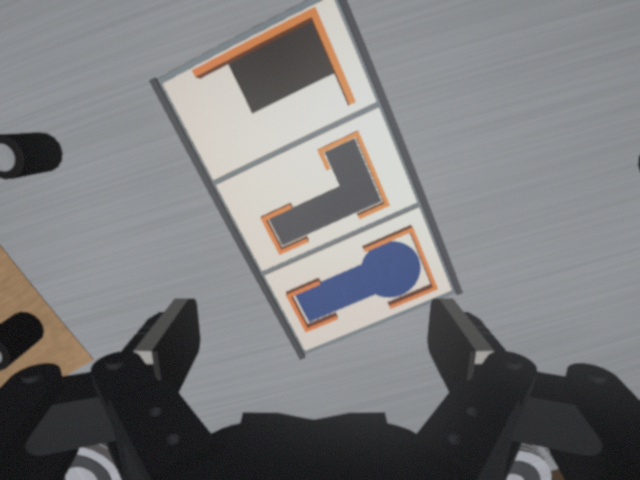

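The wrist view shows the painted floors: the black rectangle at (282,65), the L with its corner near (365,200), and the blue shape with its head at (390,268) and tail at (305,305). I'll fit those shapes.

```bash
cat >> h.py <<'E'
def shape(p,mask,z,uv,lab=""):
    """metric outline of the mask blob at uv on plane z -> minAreaRect centre, axes, centroid"""
    n,l,st,c=cv2.connectedComponentsWithStats(mask.astype(np.uint8))
    u,v=map(int,uv); w=l[v-6:v+7,u-6:u+7]; w=w[w>0]
    if len(w)==0: print(lab,"none"); return
    m=(l==np.bincount(w).argmax()).astype(np.uint8)
    cs=max(cv2.findContours(m,cv2.RETR_EXTERNAL,cv2.CHAIN_APPROX_NONE)[0],key=cv2.contourArea)
    P=ray(p,cs.reshape(-1,2),z)[:,:2].astype(np.float32)*1000
    r=cv2.minAreaRect(P); M=cv2.moments(P.reshape(-1,1,2)); ce=np.array([M["m10"],M["m01"]])/M["m00"]
    b=cv2.boxPoints(r); e=b[1]-b[0]; f=b[2]-b[1]
    if np.linalg.norm(e)<np.linalg.norm(f): e,f=f,e
    a=e/np.linalg.norm(e); q=np.array([-a[1],a[0]]); o=np.array(r[0])
    print(lab,"rect c",o.round(1),"size",round(np.linalg.norm(e),1),round(np.linalg.norm(f),1),"ang",np.degrees(np.arctan2(a[1],a[0])).round(2),"centroid off (along,across)",((ce-o)@a).round(1),((ce-o)@q).round(1))
    return o,a,q,ce
def masks(p):
    h=cv2.cvtColor(p["img"],cv2.COLOR_RGB2HSV).astype(int); H,S,V=h[...,0],h[...,1],h[...,2]
    return (H>100)&(H<125)&(S>120), (V<95)&(S<90), (V>140)&(S<40)
E
python3 - <<'E'
from h import *
for cam,uvs in {"wrist":[(390,268),(350,205),(282,65)],"side":[(258,182),(238,200),(201,231)],"scene":[(383,365),(415,328),(466,290)]}.items():
    p=env.get_image(cam); b,d,_=masks(p)
    if cam=="wrist":
        s=env.observe();print(s["position"])
    shape(p,b,.011,uvs[0],cam+" blue"); shape(p,d,.011,uvs[1],cam+" L"); shape(p,d,.011,uvs[2],cam+" blk")
plan(0.43,-0.12,.26,45,14)
E
```

```text
[0.52001448 0.24823442 0.19788966]
wrist blue none
wrist L none
wrist blk rect c [403.4 248.5] size 78.7 44.9 ang -81.45 centroid off (along,across) 0.0 -0.1
side blue rect c [613.  263.5] size 119.2 51.3 ang -88.25 centroid off (along,across) -6.5 2.3
side L rect c [519.  250.1] size 94.8 56.0 ang -81.11 centroid off (along,across) -8.5 9.4
side blk rect c [408.  246.9] size 77.8 34.6 ang -83.37 centroid off (along,across) 0.5 0.9
scene blue rect c [615.8 257.7] size 123.0 53.0 ang -83.74 centroid off (along,across) -6.6 1.9
scene L rect c [519.9 242.7] size 98.8 62.0 ang -80.52 centroid off (along,across) -9.2 8.0
scene blk rect c [406.4 241.3] size 70.3 42.0 ang -81.42 centroid off (along,across) -0.1 0.2
t 3.03 pos [0.5202 0.2481 0.1979] psi 74.0 j6 -60.3 tilt [ 0.  0. -1.]
n 14 row: shift [ -7.4  -26.34] -4.44 turn z 0.0362
```

```bash
python3 - <<'E'
from h import *
p=env.get_image("wrist"); save(p,"w2"); s=env.observe();print(s["position"])
h=cv2.cvtColor(p["img"],cv2.COLOR_RGB2HSV); 
for u,v in [(390,268),(340,290),(350,210),(282,65)]: print(u,v,h[v,u],end=" ")
b,d,_=masks(p); print()
rr=[]
for n in ["bracket_seat","angle_seat","fence_corner"]:
    r=env.spot_point(n,p); print(n,[(round(x["conf"],2),np.round(x["uv"])) for x in r[:2]],ray(p,r[0]["uv"],.011)[0].round(4) if r else None); rr.append(r)
shape(p,b,.011,rr[0][0]["uv"],"blue"); shape(p,d,.011,rr[1][0]["uv"],"L"); shape(p,d,.011,(282,62),"blk")
E
```

```text
[0.52032174 0.2480441  0.19786053]
390 268 [112 116 141] 340 290 [112 116 139] 350 210 [128  10  98] 282 65 [15 14 73] 
bracket_seat [(0.73, array([344., 294.]))] [0.6206 0.2504 0.011 ]
angle_seat [(0.69, array([321., 219.]))] [0.5382 0.2493 0.011 ]
fence_corner [(0.72, array([309.,  27.]))] [0.3736 0.2857 0.011 ]
blue none
L none
blk rect c [403.4 248.4] size 78.7 45.0 ang -81.41 centroid off (along,across) 0.1 -0.0
```

View pics/w2.png

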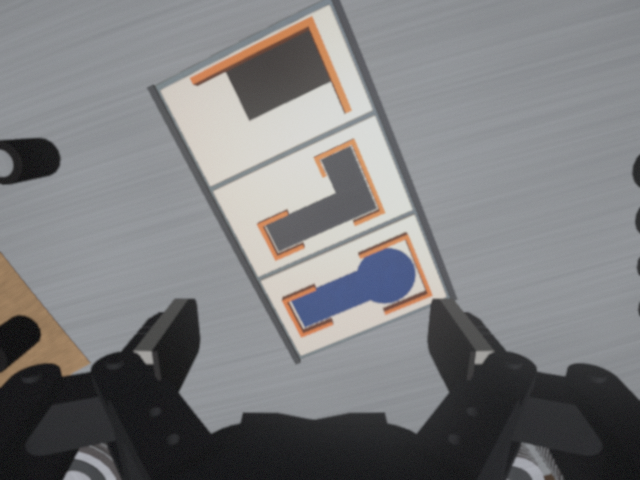

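The wrist camera has settled: blue centre (350,290), L at (330,205), black rectangle at (278,72). My saturation and brightness thresholds were slightly too tight, so I'll relax them.

```bash
sed -i 's/S>120)/S>85)/; s/(V<95)&(S<90)/(V<118)\&(S<60)/' h.py; python3 - <<'E'
from h import *
p=env.get_image("wrist"); b,d,_=masks(p); 
o,a,q,ce=shape(p,b,.011,(344,294),"blue")
x=a if (ce-o)@a>0 else -a; print(" origin",(o-7.5*x).round(1),np.degrees(np.arctan2(x[1],x[0])))
o,a,q,ce=shape(p,d,.011,(321,219),"L")
x=a if (ce-o)@a>0 else -a; y=np.array([-x[1],x[0]]); print(" origin",(o-17*y).round(1),np.degrees(np.arctan2(x[1],x[0])),(ce-o)@y)
shape(p,d,.011,(282,62),"blk")
plan(0.43,-0.12,.26,45,14)
E
```

```text
blue rect c [618.9 262. ] size 125.1 54.5 ang -81.43 centroid off (along,across) -5.7 -0.7
 origin [620.1 254.6] 98.57263
L rect c [519.  247.1] size 102.0 62.0 ang -81.28 centroid off (along,across) -9.6 9.2
 origin [535.8 249.7] 98.7211 -9.180455405973682
blk rect c [404.1 248.2] size 78.9 44.9 ang -81.5 centroid off (along,across) 0.0 -0.1
t 3.28 pos [0.5208 0.2475 0.1977] psi 73.9 j6 -60.3 tilt [ 0.  0. -1.]
n 14 row: shift [ -7.36 -26.32] -4.45 turn z 0.0361
```

Emit:
{"api": "servo_tool", "payload": {
  "deltas": "1 -7 -29 -4.4 0 0 0.036;1 -7 -29 -4.4 0 0 0.036;1 -7 -29 -4.4 0 0 0.036;1 -7 -29 -4.4 0 0 0.036;1 -7 -29 -4.4 0 0 0.036;1 -7 -29 -4.4 0 0 0.036;1 -7 -29 -4.4 0 0 0.036;1 -7 -29 -4.4 0 0 0.036"
}}

```text
time_s: 3.95
position: [0.4802, 0.0116, 0.2331]
tool_rot: [[-0.842, 0.54, 0.0], [0.54, 0.842, -0.0], [-0.0, 0.0, -1.0]]
ft_force: [0.6, -0.4, 0.2]
grip_width: 0.0852
gripper_force: 0.0
```

Emit:
{"api": "servo_tool", "payload": {
  "deltas": "1 -7 -29 -4.4 0 0 0.036;1 -7 -29 -4.4 0 0 0.036;1 -7 -29 -4.4 0 0 0.036;1 -7 -29 -4.4 0 0 0.036;1 -7 -29 -4.4 0 0 0.036;1 -7 -29 -4.4 0 0 0.036;1 0 0 0 0 0 0;1 0 0 0 0 0 0"
}}

```text
time_s: 4.62
position: [0.4071, -0.151, 0.2595]
tool_rot: [[-0.706, 0.709, 0.001], [0.709, 0.706, -0.0], [-0.001, 0.0, -1.0]]
ft_force: [-0.7, 0.3, -0.2]
grip_width: 0.0854
gripper_force: 0.0
```

```bash
python3 - <<'E'
from h import *
env.get_image("wrist");env.get_image("wrist");env.get_image("wrist");p=env.get_image("wrist"); save(p,"w3"); s=env.observe();print(s["position"])
for n,z in {"bracket":0.0,"bracket_head":.012,"angle":.0,"angle_foot":.012,"block":0.0,"spacer_a":.0,"small_pulley":.0}.items():
    for r in env.spot_point(n,p)[:4]: 
        if r["conf"]>.2: print(n,round(r["conf"],2),np.round(r["uv"]),ray(p,r["uv"],z)[0].round(4))
E
```

```text
[ 0.40781052 -0.14927294  0.25908403]
bracket 0.83 [315. 205.] [ 0.4219 -0.1626  0.    ]
bracket_head 0.88 [314. 170.] [ 0.3914 -0.1345  0.012 ]
angle 0.79 [496. 360.] [ 0.7338 -0.14    0.    ]
angle 0.76 [376. 335.] [ 0.5934 -0.2252  0.    ]
angle_foot 0.88 [348. 317.] [ 0.545  -0.2289  0.012 ]
block 0.64 [241. 328.] [ 0.4672 -0.339   0.    ]
block 0.25 [350. 315.] [ 0.5495 -0.2292  0.    ]
spacer_a 0.9 [438. 261.] [ 0.5729 -0.1058  0.    ]
spacer_a 0.83 [419.  88.] [0.4096 0.0045 0.    ]
spacer_a 0.66 [326. 409.] [ 0.6304 -0.3487  0.    ]
small_pulley 0.77 [224. 244.] [ 0.3787 -0.2705  0.    ]
small_pulley 0.58 [349. 317.] [ 0.5516 -0.2318  0.    ]
```

View pics/w3.png

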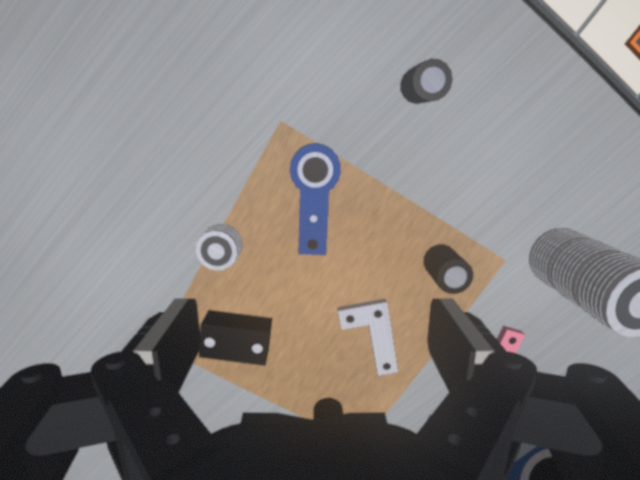

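The wrist view over the mat shows the bracket with its head at (315,168) and tail end at (312,250), the angle at (372,335) with its foot at (345,317), the block at (236,337) and a spacer at (450,268).

```bash
python3 - <<'E'
from h import *
p=env.get_image("wrist"); b,d,w=masks(p); s=env.observe();print(s["position"])
o,a,q,ce=shape(p,b,.012,(314,230),"blue")
x=a if (ce-o)@a>0 else -a; print(" origin",(o-7.5*x).round(1),np.degrees(np.arctan2(x[1],x[0])))
h=cv2.cvtColor(p["img"],cv2.COLOR_RGB2HSV);print(h[345,383],h[300,300])
r=shape(p,h[...,1]<50,.012,(383,345),"L")
o,a,q,ce=r; x=a if (ce-o)@a>0 else -a; y=np.array([-x[1],x[0]]); print(" origin",(o-17*y).round(1),np.degrees(np.arctan2(x[1],x[0])),(ce-o)@y)
plan((o-7.5*x)[0]/1000 if 0 else .4225,-.1625,.06,45,8)
E
```

```text
[ 0.40763605 -0.1499576   0.25920578]
blue rect c [ 416.1 -157.7] size 121.8 51.9 ang -44.97 centroid off (along,across) -6.0 -0.8
 origin [ 421.4 -163. ] 135.0281
[117  13 200] [ 14  96 184]
L rect c [ 586.5 -234.2] size 104.7 60.5 ang -33.14 centroid off (along,across) -9.9 8.7
 origin [ 595.8 -219.9] 146.86375 -8.720197954905949
t 5.22 pos [ 0.4076 -0.15    0.2592] psi 45.1 j6 -80.9 tilt [-0.  0. -1.]
n 8 row: shift [-2.42  0.2 ] 24.9 turn z 0.0001
```

Emit:
{"api": "servo_tool", "payload": {
  "deltas": "1 -2.4 0 32 0 0 0;1 -2.4 0 32 0 0 0;1 -2.4 0 32 0 0 0;1 -2.4 0 32 0 0 0;1 -2.4 0 32 0 0 0;1 -2.4 0 32 0 0 0;1 -4.5 0 25 0 0 0;1 0 0 0 0 0 0"
}}

```text
time_s: 5.88
position: [0.4194, -0.1626, 0.0387]
tool_rot: [[-0.707, 0.707, -0.006], [0.707, 0.707, 0.004], [0.007, -0.001, -1.0]]
ft_force: [-1.4, 0.2, -0.7]
grip_width: 0.0856
gripper_force: 0.0
```

```bash
python3 - <<'E'
from h import *
for i in range(4): p=env.get_image("wrist")
b,d,w=masks(p); s=env.observe()
o,a,q,ce=shape(p,b,.012,(314,230),"blue") or shape(p,b,.012,proj(p,[[.41,-.15,.012]])[0],"blue")
x=a if (ce-o)@a>0 else -a; print(" origin",(o-7.5*x).round(1),np.degrees(np.arctan2(x[1],x[0])))
plan(.4215,-.1628,.002,45,2)
E
```

```text
blue rect c [ 415.5 -158.1] size 123.1 53.8 ang -46.96 centroid off (along,across) -5.3 -0.1
 origin [ 420.6 -163.6] 133.04182
t 6.08 pos [ 0.4216 -0.1639  0.0437] psi 45.0 j6 -81.3 tilt [ 0.002 -0.002 -1.   ]
n 2 row: shift [0.48 0.33] 20.87 turn z 0.0004
```

Emit:
{"api": "servo_tool", "payload": {
  "deltas": "1 0.5 0 21 0 0 0.01;1 0.5 0 21 0 0 0.01;1 0 0 0 0 0 0;0.2 0 0 0 0 0 0;0.2 0 0 0 0 0 0;0.2 0 0 0 0 0 0;0.2 0 0 0 0 0 0;0.2 0 0 0 0 0 0",
  "newtons": 40
}}

```text
time_s: 6.75
position: [0.4206, -0.163, 0.001]
tool_rot: [[-0.693, 0.721, 0.001], [0.721, 0.693, -0.001], [-0.001, 0.0, -1.0]]
ft_force: [0.5, 0.1, -0.8]
grip_width: 0.0257
gripper_force: 0.0
```

Emit:
{"api": "servo_tool", "payload": {
  "deltas": "0.2 0 0 0 0 0 0;0.2 0 0 0 0 0 0;0.2 0 0 -5 0 0 0;0.2 0 0 -25 0 0 0;0.2 0 0 -35 0 0 0;0.2 0 0 -35 0 0 0;0.2 0 0 -35 0 0 0;0.2 0 0 -35 0 0 0"
}}

```text
time_s: 7.42
position: [0.4198, -0.1624, 0.1724]
tool_rot: [[-0.693, 0.721, 0.0], [0.721, 0.693, -0.0], [-0.0, -0.0, -1.0]]
ft_force: [1.5, -0.0, -0.7]
grip_width: 0.0173
gripper_force: 0.0
```

```bash
python3 - <<'E'
from h import *
s=env.observe(); print(s["grip_width"],s["gripper_force"])
plan(.6195,.253,.12,8.5,20)
E
```

```text
0.017266605166105255 0.0
t 7.42 pos [ 0.4198 -0.1624  0.1724] psi 43.9 j6 -80.2 tilt [ 0. -0. -1.]
n 20 row: shift [14.17 18.64] 2.62 turn z 0.0309
```

```bash
python3 - <<'E'
from h import *
for i in range(2): p=env.get_image("wrist")
save(p,"w4"); q=env.get_image("side")
b,_,_=masks(q); shape(q,b,.012,(340,347),"side blue")
E
```

```text
side blue rect c [ 414.5 -159.5] size 123.5 58.8 ang -41.22 centroid off (along,across) -5.5 -2.8
```

View pics/w4.png

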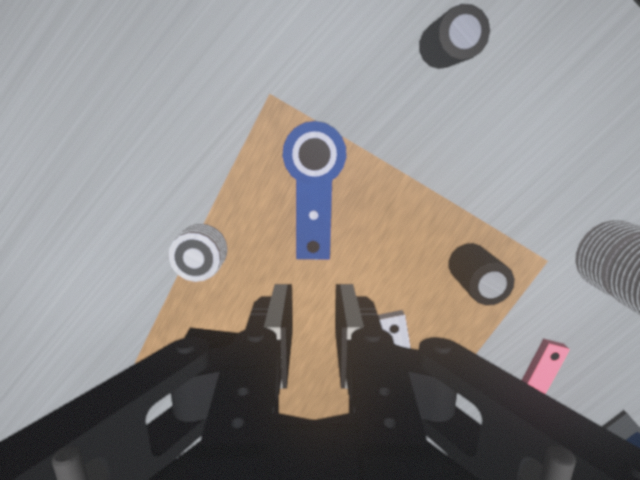

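The bracket has not moved: head (314,153), tail centred at column 313, in line with the fingers. The tips sit about 6 mm behind the TCP at this opening, so they closed above the plate. I'll go lower.

Emit:
{"api": "servo_tool", "payload": {
  "deltas": "0.6 0 0 34 0 0 0;0.6 0 0 34 0 0 0;0.6 0 0 34 0 0 0;0.6 0 0 34 0 0 0;0.6 -1 0 25 0 0 0;0.6 0 0 10 0 0 0;0.6 0 0 7 0 0 0;0.6 0 0 0 0 0 0"
}}

```text
time_s: 8.23
position: [0.4198, -0.1627, -0.0094]
tool_rot: [[-0.693, 0.721, -0.003], [0.721, 0.693, 0.002], [0.004, -0.001, -1.0]]
ft_force: [-0.4, -0.3, -0.3]
grip_width: 0.0514
gripper_force: 0.0
```

Emit:
{"api": "servo_tool", "payload": {
  "deltas": "0.25 0 0 0 0 0 0;0.25 0 0 0 0 0 0;0.25 0 0 0 0 0 0;0.25 0 0 0 0 0 0"
}}

```text
time_s: 8.57
position: [0.4212, -0.1637, -0.0071]
tool_rot: [[-0.693, 0.721, 0.001], [0.721, 0.693, -0.001], [-0.001, 0.0, -1.0]]
ft_force: [-0.0, 0.1, -1.2]
grip_width: 0.0213
gripper_force: 0.0
```

```bash
python3 - <<'E'
from h import *
p=env.get_image("wrist"); save(p,"w5")
q=env.get_image("side"); 
u,v=proj(q,[[.4212,-.1637,.0]])[0].astype(int); print(u,v)
big=cv2.resize(q["img"][v-60:v+60,u-60:u+60],(480,480)); im=np.hstack([p["img"][:480,160:480],big]); cv2.imwrite("pics/w5.png",im[:,:,::-1])
D=p["depth"]; T=np.array(p["world_to_cam"]);K=np.array(p["camera_matrix"]);Rw=T[:3,:3];c=-Rw.T@T[:3,3]
for r,cc in [(100,250),(130,315),(200,314),(240,314),(285,285),(290,345),(300,285),(270,314)]:
    n=cv2.undistortPoints(np.array([[[cc,r]]],float),K,np.array(p["D"])).ravel(); d=D[r,cc]
    print(r,cc,d,(c+Rw.T@np.array([n[0]*d,n[1]*d,d])).round(4))
E
```

```text
328 347
100 250 0.1584808 [ 0.3462 -0.1249  0.0016]
130 315 0.15269883 [ 0.3736 -0.1151  0.0111]
200 314 0.1585458 [ 0.3924 -0.1352  0.013 ]
240 314 0.16376372 [ 0.4043 -0.1476  0.0125]
285 285 0.14868502 [ 0.4047 -0.164   0.0317]
290 345 0.14417562 [ 0.4209 -0.1484  0.0364]
300 285 0.14627078 [ 0.4079 -0.1671  0.0355]
270 314 0.16775538 [ 0.4137 -0.1573  0.0122]
```

View pics/w5.png

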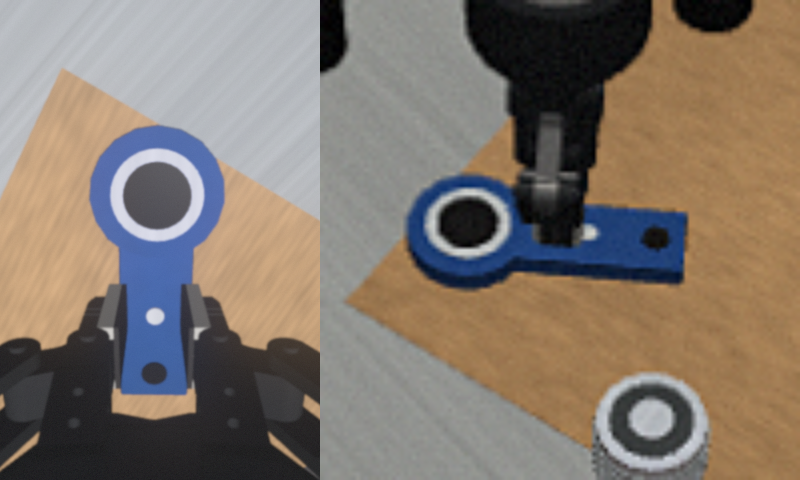

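The tips hover well above the tail. I'll measure their real height from the depth image before going lower.

```bash
python3 - <<'E'
from h import *
p=env.get_image("wrist"); s=env.observe(); t=np.array(s["position"]);R=np.array(s["tool_rot"])
D=p["depth"]; T=np.array(p["world_to_cam"]);K=np.array(p["camera_matrix"]);Rw=T[:3,:3];c=-Rw.T@T[:3,3]
g=np.mgrid[265:400:1,240:390:1]; v,u=g[0].ravel(),g[1].ravel()
n=cv2.undistortPoints(np.c_[u,v].astype(float).reshape(-1,1,2),K,np.array(p["D"])).reshape(-1,2); d=D[v,u]
W=c+np.c_[n*d[:,None],d]@Rw
L=(W-t)@R*1000; k=(W[:,2]>.016)&(d>0); print(s["grip_width"],t)
for sg in (-1,1):
    m=k&(L[:,1]*sg>0); Q=L[m]; i=np.argsort(-Q[:,2])[:400:25]; print(sg,m.sum()); print(np.c_[Q[i],W[m][i,2:]*1000,v[m][i],u[m][i]].round(1)[:12])
E
```

```text
0.021660744907648348 [ 0.42103002 -0.16357032 -0.00740919]
-1 4612
[[-5.10e+00 -1.20e+01 -3.40e+01  2.66e+01  3.17e+02  2.87e+02]
 [ 1.06e+01 -1.26e+01 -3.67e+01  2.92e+01  2.84e+02  2.84e+02]
 [ 5.70e+00 -1.19e+01 -3.81e+01  3.07e+01  2.97e+02  2.86e+02]
 [ 1.08e+01 -1.63e+01 -3.91e+01  3.17e+01  2.86e+02  2.74e+02]
 [-6.60e+00 -1.20e+01 -4.02e+01  3.28e+01  3.28e+02  2.86e+02]
 [ 7.00e+00 -2.00e+01 -4.08e+01  3.34e+01  2.97e+02  2.64e+02]
 [-8.90e+00 -1.20e+01 -4.14e+01  3.40e+01  3.35e+02  2.86e+02]
 [ 1.08e+01 -1.86e+01 -4.20e+01  3.46e+01  2.89e+02  2.67e+02]
 [ 1.02e+01 -1.18e+01 -4.25e+01  3.51e+01  2.91e+02  2.85e+02]
 [ 7.20e+00 -2.31e+01 -4.30e+01  3.55e+01  2.99e+02  2.55e+02]
 [ 8.00e-01 -1.20e+01 -4.35e+01  3.61e+01  3.15e+02  2.85e+02]
 [ 3.00e-01 -1.19e+01 -4.42e+01  3.68e+01  3.17e+02  2.85e+02]]
1 4777
[[ -3.9   9.5 -33.7  26.3 314.  340. ]
 [ 10.6  14.4 -36.9  29.5 284.  354. ]
 [ 11.   13.2 -37.8  30.4 284.  351. ]
 [ 11.2  10.  -39.2  31.8 285.  343. ]
 [ -3.5   9.5 -40.1  32.7 321.  341. ]
 [ 11.1  12.9 -40.8  33.4 287.  351. ]
 [  6.8  21.3 -41.4  34.  298.  373. ]
 [  6.7  18.6 -42.   34.6 299.  366. ]
 [  7.   19.3 -42.6  35.2 299.  368. ]
 [  7.2  17.3 -43.   35.6 299.  363. ]
 [  6.6  19.9 -43.6  36.1 301.  370. ]
 [ 11.4  12.2 -44.1  36.7 290.  350. ]]
```

The depth image puts the tips about 34 mm behind the reported TCP, so I'll open and go lower in small guarded steps.

Emit:
{"api": "servo_tool", "payload": {
  "deltas": "0.6 0 0 0 0 0 0;0.6 0 0 0 0 0 0;0.6 0 0 0 0 0 0;0.6 0 0 0 0 0 0;0.6 0 0 6 0 0 0;0.6 0 0 6 0 0 0;0.6 0 0 0 0 0 0"
}}

```text
time_s: 9.3
position: [0.4203, -0.1631, -0.021]
tool_rot: [[-0.693, 0.721, -0.002], [0.721, 0.693, 0.001], [0.002, -0.0, -1.0]]
ft_force: [-0.5, -0.1, -1.6]
grip_width: 0.0512
gripper_force: 0.0
```

Emit:
{"api": "servo_tool", "payload": {
  "deltas": "0.6 0 0 4 0 0 0;0.6 0 0 4 0 0 0;0.6 0 0 3 0 0 0;0.6 0 0 0 0 0 0"
}}

```text
time_s: 9.63
position: [0.4206, -0.1633, -0.0314]
tool_rot: [[-0.693, 0.721, -0.001], [0.721, 0.693, 0.001], [0.001, -0.0, -1.0]]
ft_force: [-0.1, 0.1, 0.3]
grip_width: 0.0509
gripper_force: 0.0
```

Emit:
{"api": "servo_tool", "payload": {
  "deltas": "0.25 0 0 0 0 0 0;0.25 0 0 0 0 0 0;0.25 0 0 0 0 0 0;0.25 0 0 0 0 0 0;0.25 0 0 0 0 0 0"
}}

```text
time_s: 10.05
position: [0.421, -0.1635, -0.0306]
tool_rot: [[-0.693, 0.721, 0.0], [0.721, 0.693, -0.0], [-0.0, 0.0, -1.0]]
ft_force: [-1.1, -0.0, 3.2]
grip_width: 0.0308
gripper_force: 40.0
```

Emit:
{"api": "servo_tool", "payload": {
  "deltas": "0.25 0 0 -4 0 0 0;0.25 0 0 -15 0 0 0;0.25 0 0 -30 0 0 0;0.25 0 0 -35 0 0 0;0.25 0 0 -35 0 0 0;0.25 0 0 -20 0 0 0;0.25 0 0 -10 0 0 0",
  "newtons": 60
}}

```text
time_s: 10.63
position: [0.4216, -0.1639, 0.1213]
tool_rot: [[-0.693, 0.721, 0.004], [0.721, 0.693, -0.003], [-0.005, 0.001, -1.0]]
ft_force: [-0.3, -0.6, -1.1]
grip_width: 0.0304
gripper_force: 59.7
```

```bash
python3 - <<'E'
from h import *
s=env.observe(); print(s["grip_width"],s["gripper_force"])
plan(.6195,.253,.115,8.5,16)
E
```

```text
0.03037961947526069 59.65091407299042
t 10.63 pos [ 0.4216 -0.1639  0.1213] psi 43.9 j6 -80.2 tilt [ 0.004 -0.003 -1.   ]
n 16 row: shift [17.76 23.31] 0.37 turn z 0.0386
```

Emit:
{"api": "servo_tool", "payload": {
  "deltas": "0.25 17.8 23.3 0 0 0 0.0386;0.25 17.8 23.3 0 0 0 0.0386;0.25 17.8 23.3 0 0 0 0.0386;0.25 17.8 23.3 0 0 0 0.0386;0.25 17.8 23.3 0 0 0 0.0386;0.25 17.8 23.3 0 0 0 0.0386;0.25 17.8 23.3 0 0 0 0.0386;0.25 17.8 23.3 0 0 0 0.0386"
}}

```text
time_s: 11.3
position: [0.487, 0.0622, 0.1184]
tool_rot: [[-0.44, 0.898, -0.001], [0.898, 0.44, 0.0], [0.0, -0.0, -1.0]]
ft_force: [0.1, -0.6, -1.3]
grip_width: 0.0302
gripper_force: 59.6
```

Emit:
{"api": "servo_tool", "payload": {
  "deltas": "0.25 17.8 23.3 0 0 0 0.0386;0.25 17.8 23.3 0 0 0 0.0386;0.25 17.8 23.3 0 0 0 0.0386;0.25 17.8 23.3 0 0 0 0.0386;0.25 17.8 23.3 0 0 0 0.0386;0.25 17.8 23.3 0 0 0 0.0386;0.25 17.8 23.3 0 0 0 0.0386;0.25 17.8 23.3 0 0 0 0.0386"
}}

```text
time_s: 11.97
position: [0.6185, 0.2553, 0.1181]
tool_rot: [[-0.146, 0.989, -0.001], [0.989, 0.146, -0.0], [-0.0, -0.001, -1.0]]
ft_force: [0.2, -0.3, -1.0]
grip_width: 0.0295
gripper_force: 59.6
```

Emit:
{"api": "servo_tool", "payload": {
  "deltas": "0.25 0 0 30 0 0 0;0.25 0 0 30 0 0 0;0.25 0 0 10 0 0 0;0.25 0 0 0 0 0 0;0.25 0 0 0 0 0 0"
}}

```text
time_s: 12.38
position: [0.6186, 0.2538, 0.049]
tool_rot: [[-0.148, 0.989, 0.0], [0.989, 0.148, -0.0], [-0.0, 0.0, -1.0]]
ft_force: [0.2, 0.4, 0.4]
grip_width: 0.0303
gripper_force: 59.7
```

```bash
python3 - <<'E'
from h import *
p=env.get_image("wrist"); p=env.get_image("wrist"); save(p,"w6"); s=env.observe(); t=np.array(s["position"]); print(t,s["grip_width"])
plan(.6195,.253,-.0196,8.5,4)
b,d,w=masks(p); zt=t[2]+.0306+.012
r=env.spot_point("bracket_head",p); print([(round(x["conf"],2),np.round(x["uv"]),ray(p,x["uv"],zt)[0].round(4)) for x in r[:2]])
r=env.spot_point("bracket_seat",p); print([(round(x["conf"],2),np.round(x["uv"]),ray(p,x["uv"],.011)[0].round(4)) for x in r[:2]])
E
```

```text
[0.61936643 0.25395235 0.05046398] 0.030281245824872526
t 12.48 pos [0.6194 0.254  0.0505] psi 8.5 j6 3.7 tilt [ 0.003  0.001 -1.   ]
n 4 row: shift [-0.25 -0.06] 17.52 turn z -0.0001
[(0.77, array([315., 209.]), array([0.6124, 0.2943, 0.0931]))]
[]
```

View pics/w6.png

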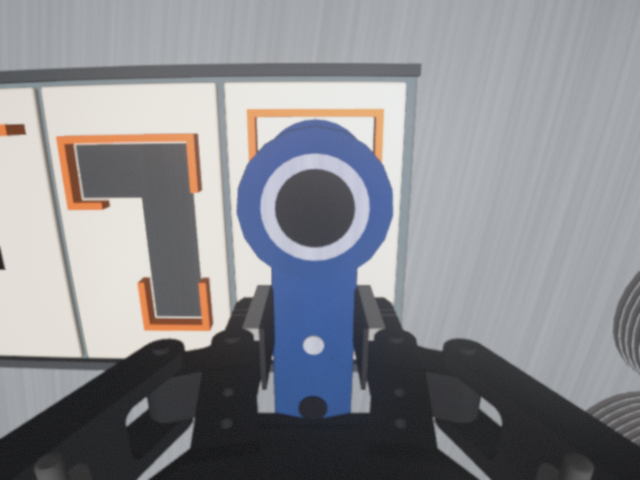

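The wrist view shows the held bracket with its head at (315,209), vertical in the picture. The nest walls behind it span inner columns 257 to 375, with the far wall's inner edge at row 116. I'll measure the offset.

```bash
python3 - <<'E'
from h import *
p=env.get_image("wrist"); s=env.observe(); t=np.array(s["position"]); zt=t[2]+.0426; print(t,zt)
a=np.radians(98.5); X=np.array([np.cos(a),np.sin(a)]);Y=np.array([-X[1],X[0]]); o=np.array([.6195,.253])
def loc(P): d=P[:,:2]-o; return (np.c_[d@X,d@Y]*1000).round(1)
h=cv2.cvtColor(p["img"],cv2.COLOR_RGB2HSV); om=((h[...,0]<16)&(h[...,1]>150)&(h[...,2]>150)); b=masks(p)[0]
# orange columns at rows, blue edges
for r in (125,135): c=np.where(om[r,230:410])[0]+230; g=np.where(np.diff(c)>20)[0]; print("wall inner",r,c[g],c[g+1],[loc(ray(p,[(c[i],r),(c[i+1],r)],.02)).tolist() for i in g])
c=np.where(om[100:160,280])[0]+100; print("far wall",c.min(),c.max(),loc(ray(p,[(280,c.max())],.02)),loc(ray(p,[(280,c.min())],.02)))
for r in (207,300): c=np.where(b[r])[0]; print("blue",r,c.min(),c.max(),loc(ray(p,[(c.min(),r),(c.max(),r)],zt)).tolist())
for r in (255,275,285): c=np.where(b[r])[0]; print("blue",r,c.min(),c.max(),loc(ray(p,[(c.min(),r),(c.max(),r)],zt)).tolist())
c=np.where(b[:,315])[0]; print(c.min(),loc(ray(p,[(315,c.min()),(315,135),(315,415)],zt)))
E
```

```text
[0.61896425 0.25392487 0.0498415 ] 0.09244150170911547
wall inner 125 [] [] []
wall inner 135 [] [] []Traceback (most recent call last):
  File "<stdin>", line 8, in <module>
    return umr_minimum(a, axis, None, out, keepdims, initial, where)
ValueError: zero-size array to reduction operation minimum which has no identity
```

```bash
cat >> h.py <<'E'
def orange(p):
    h=cv2.cvtColor(p["img"],cv2.COLOR_RGB2HSV).astype(int); return (h[...,0]<22)&(h[...,1]>110)&(h[...,2]>110)
def locf(o,ang):
    a=np.radians(ang); X=np.array([np.cos(a),np.sin(a)]);Y=np.array([-X[1],X[0]])
    return lambda P:(np.c_[(P[:,:2]-o)@X,(P[:,:2]-o)@Y]*1000).round(1)
E
python3 - <<'E'
from h import *
p=env.get_image("wrist"); s=env.observe(); t=np.array(s["position"]); zt=t[2]+.0426; print(t,zt)
loc=locf(np.array([.6195,.253]),98.5); om=orange(p); b=masks(p)[0]
for r in (128,135): c=np.where(om[r,230:410])[0]+230; print("wall",r,c.tolist()); g=np.where(np.diff(c)>20)[0]; print([loc(ray(p,[(c[i],r),(c[i+1],r)],.02)).tolist() for i in g])
c=np.where(om[100:160,280])[0]+100; print("far wall",c.tolist(),loc(ray(p,[(280,c.max()),(280,c.min())],.02)).tolist() if len(c) else 0)
for r in (207,265,275,285): c=np.where(b[r])[0]; print("blue",r,c.min(),c.max(),loc(ray(p,[(c.min(),r),(c.max(),r)],zt)).tolist())
c=np.where(b[:,315])[0]; print(c.min(),loc(ray(p,[(315,135),(315,415)],zt)).tolist())
E
```

```text
[0.61883367 0.2539053  0.04951366] 0.09211365515993258
wall 128 [249, 250, 251, 252, 253, 254, 255, 376, 377, 378, 379, 380, 381, 382]
[[[68.5, 31.4], [68.5, -30.6]]]
wall 135 [249, 250, 251, 252, 253, 254, 255, 376, 377, 378, 379, 380, 381]
[[[65.0, 31.5], [65.0, -30.7]]]
far wall [110, 111, 112, 113, 114, 115] [[74.9, 18.4], [77.3, 18.4]]
blue 207 238 391 [[42.4, 28.1], [42.4, -25.6]]
blue 265 270 359 [[20.8, 17.5], [20.7, -15.0]]
blue 275 272 355 [[16.8, 16.9], [16.8, -13.7]]
blue 285 272 355 [[12.9, 17.1], [12.8, -13.8]]
121 [[66.9, 1.1], [-46.2, 1.0]]
```

Emit:
{"api": "servo_tool", "payload": {
  "deltas": "0.25 1.6 1.2 20 0 0 0;0.25 0 0 20 0 0 0;0.25 0 0 16 0 0 0;0.25 0 0 0 0 0 0;0.25 0 0 0 0 0 0"
}}

```text
time_s: 13.1
position: [0.6193, 0.2556, -0.0076]
tool_rot: [[-0.148, 0.989, -0.001], [0.989, 0.148, -0.0], [-0.0, -0.001, -1.0]]
ft_force: [0.2, 0.6, -1.0]
grip_width: 0.0299
gripper_force: 59.7
```

```bash
python3 - <<'E'
from h import *
p=env.get_image("wrist"); p=env.get_image("wrist"); save(p,"w7"); s=env.observe(); t=np.array(s["position"]); zt=t[2]+.0426; print(t,zt)
loc=locf(np.array([.6195,.253]),98.5); om=orange(p); b=masks(p)[0]
c=np.where(b[:,330])[0]; print("blue col330",c.min(),loc(ray(p,[(330,c.min())],zt)))
for r in range(60,200,20): c=np.where(om[r,180:460])[0]+180; bb=np.where(b[r])[0]; print(r,[(k[0],k[-1]) for k in np.split(c,np.where(np.diff(c)>3)[0]+1) if len(k)],(bb.min(),bb.max()) if len(bb) else 0)
for cc in (290,315,340): c=np.where(om[:150,cc])[0]; print(cc,c.tolist())
E
```

```text
[ 0.62017182  0.25584561 -0.00618703] 0.036412966269110524
blue col330 126 [[71.6 -5.1]]
60 [] 0
80 [] 0
100 [] 0
120 [(np.int64(220), np.int64(231)), (np.int64(396), np.int64(406))] 0
140 [(np.int64(221), np.int64(231)), (np.int64(396), np.int64(405))] (np.int64(268), np.int64(358))
160 [(np.int64(223), np.int64(233)), (np.int64(394), np.int64(403))] (np.int64(251), np.int64(377))
180 [(np.int64(224), np.int64(234)), (np.int64(393), np.int64(402))] (np.int64(242), np.int64(387))
290 [109, 110, 111, 112, 113, 114, 115, 116, 117]
315 [109, 110, 111, 112, 113, 114, 115, 116, 117]
340 [109, 110, 111, 112, 113, 114, 115, 116, 117]
```

View pics/w7.png

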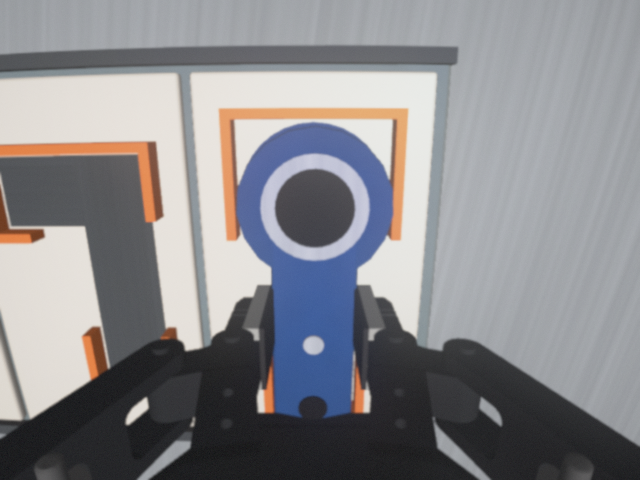

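The wrist view shows the bracket centred between the nest walls, with the head edges at 238 to 392 and the inner walls at 233 to 394. Now I'll lower it.

Emit:
{"api": "servo_tool", "payload": {
  "deltas": "0.25 0 0 5 0 0 0;0.25 0 0 4 0 0 0;0.25 0 0 2 0 0 0;0.25 0 0 1 0 0 0;0.25 0 0 0 0 0 0"
}}

```text
time_s: 13.62
position: [0.6192, 0.2557, -0.0194]
tool_rot: [[-0.148, 0.989, -0.0], [0.989, 0.148, -0.0], [-0.0, -0.0, -1.0]]
ft_force: [-1.5, -1.3, 2.4]
grip_width: 0.0299
gripper_force: 60.1
```

Emit:
{"api": "servo_tool", "payload": {
  "deltas": "0.25 0 0 1 0 0 0;0.25 0 0 0.5 0 0 0;0.25 0 0 0 0 0 0"
}}

```text
time_s: 13.87
position: [0.6193, 0.2557, -0.0194]
tool_rot: [[-0.148, 0.989, 0.001], [0.989, 0.148, -0.0], [-0.0, 0.001, -1.0]]
ft_force: [-5.6, -1.6, 12.9]
grip_width: 0.0299
gripper_force: 61.3
```

Emit:
{"api": "servo_tool", "payload": {
  "deltas": "0.25 0 0 -1 0 0 0;0.55 0 0 0 0 0 0;0.55 0 0 0 0 0 0;0.55 0 0 0 0 0 0;0.55 0 0 -15 0 0 0;0.55 0 0 -35 0 0 0;0.7 0 0 -35 0 0 0;1 0 0 -35 0 0 0"
}}

```text
time_s: 14.53
position: [0.6191, 0.2556, 0.1007]
tool_rot: [[-0.148, 0.989, -0.001], [0.989, 0.148, -0.0], [-0.0, -0.001, -1.0]]
ft_force: [0.1, -0.4, 0.0]
grip_width: 0.0696
gripper_force: 0.0
```

```bash
python3 - <<'E'
from h import *
env.get_image("wrist");p=env.get_image("wrist"); s=env.observe(); t=np.array(s["position"]); print(t,s["time_s"],s["ft_force"])
loc=locf(np.array([.6195,.253]),98.5); b=masks(p)[0]; om=orange(p)
D=p["depth"]; T=np.array(p["world_to_cam"]);K=np.array(p["camera_matrix"]);Rw=T[:3,:3];c=-Rw.T@T[:3,3]
for P in ([.6135,.2665,.023],[.6130,.295,.023],[.6245,.225,.023],[.597,.26,.011],[.62,.32,.011]):
    u,v=np.round(proj(p,[P])[0]).astype(int); n=cv2.undistortPoints(np.array([[[u,v]]],float),K,np.array(p["D"])).ravel(); d=D[v,u]; print(u,v,p["img"][v,u],(c+Rw.T@np.array([n[0]*d,n[1]*d,d])).round(4))
u,v=proj(p,[[.617,.27,.023]])[0]; r=shape(p,b,.023,(u,v),"blue")
plan(.55,-.2,.12,56.9,16)
E
```

```text
[0.62214025 0.25637409 0.10615527] 14.6333 [ 0.02095117  0.5841222  -0.47143716]
303 211 [ 80 101 152] [0.6132 0.2668 0.0231]
309 170 [83 82 84] [0.6132 0.2953 0.0247]
310 270 [ 79  97 144] [0.6243 0.2244 0.0225]
280 213 [219 217 213] [0.5973 0.2604 0.0116]
324 133 [ 80  97 143] [0.6195 0.3204 0.0218]
blue rect c [617.3 262.9] size 123.3 54.9 ang -81.81 centroid off (along,across) -4.9 0.2
t 14.63 pos [0.6221 0.2564 0.1062] psi 8.5 j6 3.8 tilt [ 0.011  0.002 -1.   ]
n 16 row: shift [-22.73 -19.18] -0.99 turn z -0.0528
```

```bash
python3 - <<'E'
from h import *
plan(.595,-.221,.15,56.9,16)
E
```

```text
t 14.63 pos [0.6221 0.2564 0.1062] psi 8.5 j6 3.8 tilt [ 0.011  0.002 -1.   ]
n 16 row: shift [-25.4  -17.38] -2.83 turn z -0.0528
```

Emit:
{"api": "servo_tool", "payload": {
  "deltas": "0.7 -25.4 -17.4 -5 0 0 -0.053;0.7 -25.4 -17.4 -5 0 0 -0.053;0.7 -25.4 -17.4 -5 0 0 -0.053;0.7 -25.4 -17.4 -5 0 0 -0.053;0.7 -25.4 -17.4 -5 0 0 -0.053;0.7 -25.4 -17.4 -5 0 0 -0.053;0.7 -25.4 -17.4 -5 0 0 -0.053;0.7 -25.4 -17.4 -5 0 0 -0.053"
}}

```text
time_s: 15.3
position: [0.5541, 0.0186, 0.1394]
tool_rot: [[-0.544, 0.839, -0.001], [0.839, 0.544, 0.0], [0.001, -0.001, -1.0]]
ft_force: [0.8, -0.8, -0.3]
grip_width: 0.0596
gripper_force: 0.0
```

Emit:
{"api": "servo_tool", "payload": {
  "deltas": "0.7 -25.4 -17.4 0 0 0 -0.053;0.7 -25.4 -17.4 0 0 0 -0.053;0.7 -25.4 -17.4 0 0 0 -0.053;0.7 -25.4 -17.4 0 0 0 -0.053;0.7 -25.4 -17.4 0 0 0 -0.053;0.7 -25.4 -17.4 0 0 0 -0.053;0.7 -25.4 -17.4 0 0 0 -0.053;0.7 -25.4 -17.4 0 0 0 -0.053"
}}

```text
time_s: 15.97
position: [0.593, -0.2233, 0.139]
tool_rot: [[-0.841, 0.542, -0.001], [0.542, 0.841, 0.001], [0.001, -0.0, -1.0]]
ft_force: [0.5, 0.7, 0.1]
grip_width: 0.0597
gripper_force: 0.0
```

Emit:
{"api": "servo_tool", "payload": {
  "deltas": "0.6 0 0 10 0 0 0;0.6 0 0 10 0 0 0;0.6 0 0 0 0 0 0;0.6 0 0 0 0 0 0"
}}

```text
time_s: 16.3
position: [0.5927, -0.2204, 0.1188]
tool_rot: [[-0.84, 0.543, -0.002], [0.543, 0.84, 0.001], [0.002, 0.0, -1.0]]
ft_force: [0.6, 0.3, 0.6]
grip_width: 0.0512
gripper_force: 0.0
```

```bash
cat >> h.py <<'E'
def ell(p,z,uv,mask):
    r=shape(p,mask,z,uv,"L")
    if r is None: return
    o,a,q,ce=r; x=a if (ce-o)@a>0 else -a; y=np.array([-x[1],x[0]]); print(" origin",(o-17*y).round(1),"ang",np.degrees(np.arctan2(x[1],x[0])).round(2),"check",((ce-o)@y).round(1)); return (o-17*y)/1000
E
python3 - <<'E'
from h import *
for i in range(2): p=env.get_image("wrist")
save(p,"w8"); s=env.observe(); print(s["position"],s["time_s"])
h=cv2.cvtColor(p["img"],cv2.COLOR_RGB2HSV)
u,v=proj(p,[[.593,-.222,.012]])[0]; print(u,v)
for th in (35,50,65): ell(p,.012,(u,v),h[...,1]<th)
for n in ("angle","angle_foot"):
    for r in env.spot_point(n,p)[:2]: print(n,round(r["conf"],2),np.round(r["uv"]),ray(p,r["uv"],.012 if n!="angle" else 0)[0].round(4))
plan(.595,-.221,-.0306,56.9,6)
E
```

```text
[ 0.59328046 -0.22071664  0.12014194] 16.4
313.3606383372757 222.294887014792
L rect c [ 588.1 -234.8] size 99.4 59.8 ang -32.97 centroid off (along,across) -9.6 9.2
 origin [ 597.3 -220.5] ang 147.03 check -9.2
L rect c [ 588.  -235.1] size 100.7 60.4 ang -33.55 centroid off (along,across) -9.2 9.3
 origin [ 597.4 -220.9] ang 146.45 check -9.3
L rect c [ 588.2 -234.7] size 100.9 60.8 ang -33.0 centroid off (along,across) -9.3 8.9
 origin [ 597.4 -220.5] ang 147.0 check -8.9
angle 0.66 [355. 406.] [ 0.7621 -0.2858  0.    ]
angle 0.55 [315. 223.] [ 0.5968 -0.2227  0.    ]
angle_foot 0.81 [493. 363.] [ 0.7795 -0.1605  0.012 ]
angle_foot 0.6 [275. 176.] [ 0.5484 -0.2265  0.012 ]
t 16.5 pos [ 0.5934 -0.221   0.1204] psi 57.1 j6 -88.3 tilt [ 0.001 -0.001 -1.   ]
n 6 row: shift [-0.19  0.15] 25.17 turn z 0.0007
```

Emit:
{"api": "servo_tool", "payload": {
  "deltas": "0.6 -3 3 30 0 0 0;0.6 0 0 35 0 0 0;0.6 0 0 35 0 0 0;0.6 0 0 28 0 0 0;0.6 0 0 12 0 0 0;0.6 0 0 7 0 0 0;0.6 0 0 3 0 0 0;0.6 0 0 0 0 0 0"
}}

```text
time_s: 17.17
position: [0.598, -0.221, -0.0292]
tool_rot: [[-0.84, 0.543, 0.002], [0.543, 0.84, -0.001], [-0.002, 0.0, -1.0]]
ft_force: [0.1, 1.0, -0.1]
grip_width: 0.0512
gripper_force: 0.0
```

Emit:
{"api": "servo_tool", "payload": {
  "deltas": "0.2 0 0 0 0 0 0;0.2 0 0 0 0 0 0;0.2 0 0 0 0 0 0;0.2 0 0 0 0 0 0;0.2 0 0 0 0 0 0",
  "newtons": 40
}}

```text
time_s: 17.58
position: [0.5982, -0.2212, -0.0286]
tool_rot: [[-0.839, 0.543, 0.003], [0.543, 0.839, -0.001], [-0.003, 0.0, -1.0]]
ft_force: [-0.8, 0.4, 6.8]
grip_width: 0.0246
gripper_force: 39.8
```

Emit:
{"api": "servo_tool", "payload": {
  "deltas": "0.2 0 0 -4 0 0 0;0.2 0 0 -15 0 0 0;0.2 0 0 -30 0 0 0;0.2 0 0 -35 0 0 0;0.2 0 0 -35 0 0 0;0.2 0 0 -25 0 0 0;0.2 0 0 -5 0 0 0",
  "newtons": 60
}}

```text
time_s: 18.17
position: [0.599, -0.2217, 0.1244]
tool_rot: [[-0.84, 0.543, 0.007], [0.543, 0.84, -0.004], [-0.009, 0.0, -1.0]]
ft_force: [0.2, -0.9, -0.2]
grip_width: 0.024
gripper_force: 59.2
```

```bash
python3 - <<'E'
from h import *
s=env.observe(); print(s["grip_width"],s["gripper_force"])
plan(.536,.250,.115,8.5,16)
E
```

```text
0.023987843316667583 59.155004024505615
t 18.17 pos [ 0.599  -0.2217  0.1244] psi 57.1 j6 -88.0 tilt [ 0.007 -0.004 -1.   ]
n 16 row: shift [27.38 13.77] 0.42 turn z 0.053
```

Emit:
{"api": "servo_tool", "payload": {
  "deltas": "0.2 27.4 13.8 0 0 0 0.053;0.2 27.4 13.8 0 0 0 0.053;0.2 27.4 13.8 0 0 0 0.053;0.2 27.4 13.8 0 0 0 0.053;0.2 27.4 13.8 0 0 0 0.053;0.2 27.4 13.8 0 0 0 0.053;0.2 27.4 13.8 0 0 0 0.053;0.2 27.4 13.8 0 0 0 0.053"
}}

```text
time_s: 18.83
position: [0.5139, 0.0099, 0.1183]
tool_rot: [[-0.539, 0.842, -0.001], [0.842, 0.539, 0.0], [0.001, -0.001, -1.0]]
ft_force: [0.7, 0.0, -1.1]
grip_width: 0.0241
gripper_force: 59.1
```

Emit:
{"api": "servo_tool", "payload": {
  "deltas": "0.2 27.4 13.8 0 0 0 0.053;0.2 27.4 13.8 0 0 0 0.053;0.2 27.4 13.8 0 0 0 0.053;0.2 27.4 13.8 0 0 0 0.053;0.2 27.4 13.8 0 0 0 0.053;0.2 27.4 13.8 0 0 0 0.053;0.2 27.4 13.8 0 0 0 0.053;0.2 27.4 13.8 0 0 0 0.053"
}}

```text
time_s: 19.5
position: [0.5338, 0.253, 0.1182]
tool_rot: [[-0.146, 0.989, -0.001], [0.989, 0.146, -0.0], [-0.0, -0.001, -1.0]]
ft_force: [0.3, -0.5, -0.7]
grip_width: 0.0241
gripper_force: 59.1
```

Emit:
{"api": "servo_tool", "payload": {
  "deltas": "0.2 0 0 30 0 0 0;0.2 0 0 30 0 0 0;0.2 0 0 15 0 0 0;0.2 0 0 0 0 0 0;0.2 0 0 0 0 0 0"
}}

```text
time_s: 19.92
position: [0.5341, 0.2513, 0.0432]
tool_rot: [[-0.148, 0.989, -0.002], [0.989, 0.148, -0.0], [-0.0, -0.002, -1.0]]
ft_force: [-0.4, 0.3, -0.5]
grip_width: 0.0237
gripper_force: 59.1
```

```bash
cat > runs.py <<'E'
from h import *
def runs(m): 
    c=np.where(m)[0]; return [(int(k[0]),int(k[-1])) for k in np.split(c,np.where(np.diff(c)>3)[0]+1) if len(k)>2]
E
python3 - <<'E'
from runs import *
p=env.get_image("wrist"); p=env.get_image("wrist"); save(p,"w9"); s=env.observe(); t=np.array(s["position"]); zt=t[2]+.0286+.012; print(t,s["grip_width"])
plan(.536,.250,-.0176,8.5,4)
loc=locf(np.array([.536,.250]),98.5)
for n,z in (("angle",zt-.012),("angle_foot",zt),("angle_seat",.011)):
    for r in env.spot_point(n,p)[:2]: print(n,round(r["conf"],2),np.round(r["uv"]),loc(ray(p,r["uv"],z)))
om=orange(p)
for r in range(60,280,20): print(r,runs(om[r]))
h=cv2.cvtColor(p["img"],cv2.COLOR_RGB2HSV)
for r in range(100,300,20): print(r,h[r,300:330:15].tolist(),h[r,240].tolist())
E
```

```text
[0.5352101  0.25146602 0.04498679] 0.024116721099246702
t 20.02 pos [0.5352 0.2515 0.045 ] psi 8.5 j6 5.2 tilt [ 0.002  0.    -1.   ]
n 4 row: shift [-0.39  0.11] 15.65 turn z -0.0
angle 0.55 [311. 301.] [[0.7 3.1]]
angle_foot 0.69 [ 38. 151.] [[63.3 98.8]]
angle_foot 0.65 [221. 218.] [[38.7 35.1]]
60 []
80 []
100 []
120 []
140 [(412, 418), (537, 545)]
160 [(7, 19), (212, 354), (411, 417), (536, 543)]
180 [(11, 22), (348, 354), (409, 416), (533, 540)]
200 [(15, 26), (408, 415), (530, 537)]
220 [(19, 30), (407, 413), (527, 534)]
240 [(23, 34)]
260 [(27, 38)]
100 [[90, 10, 153], [86, 12, 155]] [97, 15, 149]
120 [[20, 3, 227], [40, 3, 228]] [17, 8, 226]
140 [[23, 4, 227], [30, 2, 227]] [19, 9, 227]
160 [[13, 126, 223], [13, 126, 221]] [12, 138, 223]
180 [[160, 7, 112], [160, 7, 110]] [173, 9, 114]
200 [[118, 23, 211], [120, 21, 207]] [116, 19, 206]
220 [[120, 21, 159], [150, 9, 85]] [115, 17, 200]
240 [[117, 22, 209], [118, 22, 207]] [115, 15, 204]
260 [[115, 21, 208], [116, 21, 205]] [15, 9, 225]
280 [[114, 20, 208], [115, 21, 206]] [17, 8, 224]
```

```bash
cat >> runs.py <<'E'
def angle_check(dz=.0286):
    p=env.get_image("wrist"); s=env.observe(); t=np.array(s["position"]); zt=t[2]+dz+.012; print(t,zt)
    loc=locf(np.array([.536,.250]),98.5); om=orange(p); h=cv2.cvtColor(p["img"],cv2.COLOR_RGB2HSV).astype(int)
    al=(h[...,0]>100)&(h[...,1]>10)&(h[...,1]<50)&(h[...,2]>150)
    for r in range(140,290,12): a=runs(al[r,130:480]); o=runs(om[r,130:480]); print(r,"al",[(i+130,j+130,*loc(ray(p,[(i+130,r),(j+130,r)],zt))[:,1]) for i,j in a if j-i>12],"or",[(i+130,j+130,*loc(ray(p,[(i+130,r),(j+130,r)],.02)).ravel()) for i,j in o])
    for c in (200,225,250,300,330): a=runs(al[:300,c]); o=runs(om[:300,c]); print(c,"al",[(i,j,*loc(ray(p,[(c,i),(c,j)],zt))[:,0]) for i,j in a],"or",[(i,j,*loc(ray(p,[(c,i),(c,j)],.02))[:,0]) for i,j in o])
E
python3 -c "
import numpy; numpy.set_printoptions(legacy='1.25')
from runs import *; angle_check()"
```

```text
[0.53495615 0.25144325 0.04477861] 0.08537861275526575
140 al [] or [(411, 417, 63.3, -47.5, 63.4, -50.5)]
152 al [] or [(130, 160, 57.9, 96.0, 57.7, 80.3), (410, 416, 57.4, -47.3, 57.4, -50.4)]
164 al [(466, 479, -51.2, -55.9)] or [(212, 219, 51.4, 53.8, 51.4, 50.2), (348, 353, 51.2, -15.9, 51.2, -18.4), (409, 416, 51.3, -47.2, 51.3, -50.8)]
176 al [(450, 463, -45.9, -50.6)] or [(213, 220, 45.3, 53.7, 45.2, 50.1), (348, 353, 45.1, -16.0, 45.1, -18.6), (409, 415, 45.1, -47.6, 45.2, -50.7)]
188 al [(184, 350, 47.6, -10.9)] or [(408, 415, 38.9, -47.5, 38.9, -51.1)]
200 al [(185, 349, 47.6, -10.6)] or [(407, 414, 32.5, -47.3, 32.5, -51.0)]
212 al [(186, 207, 47.6, 40.0), (231, 303, 31.4, 5.7), (325, 348, -2.2, -10.4)] or [(407, 413, 26.1, -47.7, 26.1, -50.9)]
224 al [(187, 205, 47.7, 41.1), (233, 300, 30.9, 6.8), (328, 348, -3.3, -10.5), (450, 468, -47.6, -54.2)] or [(406, 412, 19.5, -47.6, 19.5, -50.9)]
236 al [(189, 347, 47.3, -10.2)] or []
248 al [(190, 347, 47.4, -10.3)] or []
260 al [(280, 346, 14.3, -10.1)] or []
272 al [(281, 346, 14.1, -10.2)] or []
284 al [(281, 346, 14.2, -10.3)] or []
200 al [(0, 77, 109.7, 86.4), (186, 251, 50.2, 26.2)] or []
225 al [(0, 76, 109.5, 86.6), (186, 207, 50.2, 42.6), (233, 251, 33.0, 26.2)] or [(154, 161, 56.4, 52.9)]
250 al [(0, 81, 109.4, 84.9), (186, 252, 50.1, 25.8)] or [(154, 161, 56.3, 52.8)]
300 al [(0, 72, 109.3, 87.6), (76, 81, 86.4, 84.8), (184, 299, 50.8, 6.9)] or [(154, 160, 56.3, 53.2)]
330 al [(0, 59, 109.3, 91.7), (64, 75, 90.1, 86.7), (186, 299, 50.1, 6.9)] or [(154, 160, 56.2, 53.2)]
```

Emit:
{"api": "servo_tool", "payload": {
  "deltas": "0.2 -0.3 1.6 20 0 0 0;0.2 0 0 20 0 0 0;0.2 0 0 12 0 0 0;0.2 0 0 0 0 0 0;0.2 0 0 0 0 0 0;0.2 0 0 0 0 0 0"
}}

```text
time_s: 20.72
position: [0.5368, 0.2515, -0.0071]
tool_rot: [[-0.148, 0.989, 0.002], [0.989, 0.148, 0.0], [0.0, 0.002, -1.0]]
ft_force: [-0.9, -0.8, -1.2]
grip_width: 0.0238
gripper_force: 59.1
```

```bash
python3 -c "
import numpy; numpy.set_printoptions(legacy='1.25')
from runs import *; angle_check()"
```

```text
[ 0.53685378  0.25152243 -0.00701144] 0.03358855536160851
140 al [] or [(440, 479, 65.3, -47.4, 65.4, -62.3)]
152 al [] or [(439, 448, 60.8, -47.3, 60.9, -50.8)]
164 al [] or [(174, 363, 56.5, 53.4, 56.2, -18.6), (439, 447, 56.3, -47.7, 56.4, -50.8)]
176 al [] or [(173, 184, 51.9, 54.2, 51.8, 49.9), (355, 363, 51.7, -15.7, 51.7, -18.8), (438, 446, 51.8, -47.7, 51.8, -50.8)]
188 al [(183, 349, 46.1, -12.2)] or [(174, 181, 47.2, 54.2, 47.2, 51.5), (354, 363, 47.0, -15.4, 47.0, -18.9), (436, 446, 47.1, -47.3, 47.1, -51.2)]
200 al [(184, 349, 46.2, -12.3)] or [(176, 182, 42.5, 53.9, 42.5, 51.5), (354, 363, 42.3, -15.6, 42.3, -19.1), (436, 445, 42.4, -47.7, 42.4, -51.2)]
212 al [(185, 207, 46.2, 38.2), (231, 302, 29.6, 4.3), (326, 348, -4.3, -12.1)] or [(177, 183, 37.7, 54.0, 37.7, 51.6), (354, 362, 37.6, -15.7, 37.6, -18.8), (434, 444, 37.6, -47.3, 37.6, -51.3)]
224 al [(186, 205, 46.2, 39.3), (233, 300, 29.1, 5.0), (328, 348, -5.0, -12.2)] or [(178, 184, 32.8, 54.0, 32.8, 51.6), (353, 362, 32.7, -15.4, 32.7, -19.0), (433, 443, 32.7, -47.3, 32.7, -51.3)]
236 al [(189, 348, 45.5, -12.3)] 
[... 271 characters left out ...]
29, 17.7, 53.8, 17.7, 34.5)]
272 al [(280, 346, 12.7, -11.9)] or []
284 al [(281, 346, 12.4, -12.0)] or []
200 al [(0, 20, 109.4, 103.5), (24, 38, 102.3, 98.1), (42, 59, 96.9, 91.7), (65, 67, 89.9, 89.2), (186, 252, 50.1, 25.6)] or [(163, 173, 56.7, 53.0), (254, 261, 20.2, 17.2)]
225 al [(1, 21, 109.0, 103.1), (26, 65, 101.6, 89.8), (186, 207, 50.0, 42.5), (233, 252, 32.9, 25.7)] or [(163, 173, 56.7, 52.9), (254, 261, 20.3, 17.2)]
250 al [(0, 38, 109.1, 97.9), (44, 67, 96.1, 89.0), (186, 251, 50.0, 26.0)] or [(163, 173, 56.6, 52.9)]
300 al [(0, 66, 109.0, 89.3), (186, 299, 49.9, 6.8)] or [(163, 173, 56.6, 52.8)]
330 al [(0, 63, 109.0, 90.2), (186, 299, 49.9, 6.8)] or [(163, 173, 56.6, 52.8)]
```

Emit:
{"api": "servo_tool", "payload": {
  "deltas": "0.2 0 0 5 0 0 0;0.2 0 0 3 0 0 0;0.2 0 0 1.5 0 0 0;0.2 0 0 0.5 0 0 0;0.2 0 0 0 0 0 0"
}}

```text
time_s: 21.18
position: [0.5361, 0.2513, -0.0175]
tool_rot: [[-0.148, 0.989, 0.0], [0.989, 0.148, -0.0], [-0.0, 0.0, -1.0]]
ft_force: [-2.2, -0.4, 7.2]
grip_width: 0.024
gripper_force: 60.1
```

Emit:
{"api": "servo_tool", "payload": {
  "deltas": "0.2 0 0 1 0 0 0;0.2 0 0 0.5 0 0 0;0.2 0 0 0 0 0 0"
}}

```text
time_s: 21.43
position: [0.5361, 0.2514, -0.0175]
tool_rot: [[-0.148, 0.989, 0.001], [0.989, 0.148, 0.0], [-0.0, 0.001, -1.0]]
ft_force: [-7.5, -2.3, 19.7]
grip_width: 0.0238
gripper_force: 61.5
```

Emit:
{"api": "servo_tool", "payload": {
  "deltas": "0.2 0 0 -1.5 0 0 0;0.5 0 0 0 0 0 0;0.5 0 0 0 0 0 0;0.5 0 0 0 0 0 0;0.5 0 0 -15 0 0 0;0.5 0 0 -35 0 0 0;0.7 0 0 -35 0 0 0;1 0 0 -35 0 0 0"
}}

```text
time_s: 22.1
position: [0.5358, 0.2512, 0.1027]
tool_rot: [[-0.148, 0.989, -0.001], [0.989, 0.148, -0.0], [-0.0, -0.001, -1.0]]
ft_force: [0.4, -0.8, 1.0]
grip_width: 0.0655
gripper_force: 0.0
```

Emit:
{"api": "servo_tool", "payload": {
  "deltas": "1 0 0 0 0 0 0;1 0 0 0 0 0 0"
}}

```text
time_s: 22.27
position: [0.5369, 0.2516, 0.1033]
tool_rot: [[-0.148, 0.989, 0.004], [0.989, 0.148, 0.001], [0.0, 0.004, -1.0]]
ft_force: [0.2, 0.5, -1.0]
grip_width: 0.0852
gripper_force: 0.0
```

```bash
python3 - <<'E'
import numpy; numpy.set_printoptions(legacy='1.25')
from runs import *
p=env.get_image("wrist"); D=p["depth"]; T=np.array(p["world_to_cam"]);K=np.array(p["camera_matrix"]);Rw=T[:3,:3];c=-Rw.T@T[:3,3]
a=np.radians(98.5);X=np.array([np.cos(a),np.sin(a)]);Y=np.array([-X[1],X[0]])
for l in ([45,0],[20,5],[-10,4],[-40,4],[37,40],[-10,25]):
    P=np.r_[np.array([.536,.25])+(l[0]*X+l[1]*Y)/1000,.023]
    u,v=np.round(proj(p,[P])[0]).astype(int); n=cv2.undistortPoints(np.array([[[u,v]]],float),K,np.array(p["D"])).ravel(); d=D[v,u]; print(l,u,v,p["img"][v,u],(c+Rw.T@np.array([n[0]*d,n[1]*d,d])).round(4))
b=masks(p)[0]; h=cv2.cvtColor(p["img"],cv2.COLOR_RGB2HSV).astype(int)
al=(h[...,0]>100)&(h[...,1]>10)&(h[...,1]<50)&(h[...,2]>150)
u,v=proj(p,[[.536,.25,.023]])[0]; ell(p,.023,(u,v),al)
plan(.465,-.34,.15,30,18)
E
```

```text
[45, 0] 313 165 [179 180 195] [0.5293 0.2944 0.0232]
[20, 5] 306 203 [183 184 197] [0.5284 0.2688 0.0231]
[-10, 4] 307 245 [180 183 194] [0.5333 0.2399 0.0233]
[-40, 4] 308 286 [86 82 83] [0.5383 0.2102 0.0243]
[37, 40] 252 177 [166 167 179] [0.4908 0.2809 0.0232]
[-10, 25] 277 245 [216 214 209] [0.5123 0.2329 0.011 ]
L rect c [518.9 248.1] size 98.9 59.0 ang -81.64 centroid off (along,across) -10.6 9.0
 origin [535.7 250.6] ang 98.36 check -9.0
t 22.32 pos [0.536  0.2513 0.1016] psi 8.5 j6 5.2 tilt [ 0.  0. -1.]
n 18 row: shift [-30.04 -14.33] -2.69 turn z -0.0208
```

```bash
python3 - <<'E'
from h import *
plan(.463,-.34,.14,-49,18)
E
```

```text
t 22.32 pos [0.536  0.2513 0.1016] psi 8.5 j6 5.2 tilt [ 0.  0. -1.]
n 18 row: shift [-33.82   6.95] -2.14 turn z 0.0558
```

Emit:
{"api": "servo_tool", "payload": {
  "deltas": "1 -32 -9 -6 0 0 0;1 -32 -9 -6 0 0 0;1 -32 -9 -6 0 0 0;1 -32 -9 -6 0 0 0;1 -32 -9 -6 0 0 0;1 -32 -9 -6 0 0 0;1 -32 -9 -6 0 0 0;1 -32 -9 -6 0 0 0"
}}

```text
time_s: 22.98
position: [0.5016, -0.0138, 0.1483]
tool_rot: [[-0.148, 0.989, -0.003], [0.989, 0.148, 0.001], [0.001, -0.003, -1.0]]
ft_force: [1.2, -0.5, -0.3]
grip_width: 0.0853
gripper_force: 0.0
```

Emit:
{"api": "servo_tool", "payload": {
  "deltas": "1 -32 -9 0 0 0 0;1 -32 -9 0 0 0 0;1 0 0 0 0 0 0"
}}

```text
time_s: 23.23
position: [0.4935, -0.0829, 0.1481]
tool_rot: [[-0.143, 0.99, -0.003], [0.99, 0.143, -0.0], [0.0, -0.003, -1.0]]
ft_force: [0.3, -0.5, -0.1]
grip_width: 0.0856
gripper_force: 0.0
```

```bash
python3 - <<'E'
from h import *
plan(.463,-.34,.14,-49,10)
E
```

```text
t 23.23 pos [ 0.4935 -0.0829  0.1481] psi 8.2 j6 -31.3 tilt [-0.003 -0.    -1.   ]
n 10 row: shift [-26.51   5.04] 0.82 turn z 0.0999
```

Emit:
{"api": "servo_tool", "payload": {
  "deltas": "1 -26.5 5 0.8 0 0 0.1;1 -26.5 5 0.8 0 0 0.1;1 -26.5 5 0.8 0 0 0.1;1 -26.5 5 0.8 0 0 0.1;1 -26.5 5 0.8 0 0 0.1;1 -26.5 5 0.8 0 0 0.1;1 -26.5 5 0.8 0 0 0.1;1 -26.5 5 0.8 0 0 0.1"
}}

```text
time_s: 23.9
position: [0.4908, -0.2891, 0.1413]
tool_rot: [[0.61, 0.792, -0.002], [0.792, -0.61, 0.002], [0.0, -0.003, -1.0]]
ft_force: [-0.6, 0.4, 0.6]
grip_width: 0.0853
gripper_force: 0.0
```

Emit:
{"api": "servo_tool", "payload": {
  "deltas": "1 -26.5 5 0.8 0 0 0.1;1 -26.5 5 0.8 0 0 0.1;1 0 0 0 0 0 0;1 0 0 0 0 0 0;1 0 0 0 0 0 0"
}}

```text
time_s: 24.32
position: [0.4647, -0.3345, 0.1406]
tool_rot: [[0.751, 0.66, -0.001], [0.66, -0.751, 0.002], [0.0, -0.002, -1.0]]
ft_force: [-0.9, -0.1, -0.2]
grip_width: 0.0855
gripper_force: 0.0
```

```bash
python3 - <<'E'
import numpy; numpy.set_printoptions(legacy='1.25')
from runs import *
p=env.get_image("wrist"); p=env.get_image("wrist"); save(p,"w10"); s=env.observe(); print(s["position"])
r=env.spot_in("block",p); print([(round(x["conf"],2),np.round(x["bbox"])) for x in r[:2]])
for x in env.spot_point("block",p)[:2]: print(round(x["conf"],2),np.round(x["uv"]),ray(p,x["uv"],0)[0].round(4))
plan(.463,-.34,.14,-49,2)
D=p["depth"]; T=np.array(p["world_to_cam"]);K=np.array(p["camera_matrix"]);Rw=T[:3,:3];c=-Rw.T@T[:3,3]
v,u=np.mgrid[60:300:2,150:480:2]; v,u=v.ravel(),u.ravel()
n=cv2.undistortPoints(np.c_[u,v].astype(float).reshape(-1,1,2),K,np.array(p["D"])).reshape(-1,2); d=D[v,u]
W=c+np.c_[n*d[:,None],d]@Rw; k=(abs(W[:,2]-.036)<.004)&(np.hypot(W[:,0]-.463,W[:,1]+.34)<.08); Q=W[k][:,:2].astype(np.float32)*1000
rc=cv2.minAreaRect(Q); print(k.sum(),rc,W[k,2].mean()); 
E
```

```text
[ 0.46514453 -0.33422484  0.14120047]
[(0.69, array([325., 221.,  68., 114.])), (0.37, array([486.,  53.,  79.,  70.]))]
0.82 [324. 214.] [ 0.4672 -0.3434  0.    ]
t 24.52 pos [ 0.4652 -0.3345  0.1416] psi -48.7 j6 1.1 tilt [-0.  0. -1.]
n 2 row: shift [-2.64  1.36] 0.78 turn z 0.0027
1609 ((466.51666259765625, -341.96734619140625), (80.18609619140625, 46.04326248168945), 37.24202346801758) 0.036217694345393854
```

```bash
python3 - <<'E'
from h import *
plan(.4665,-.342,-.015,-52.8,7)
E
```

```text
t 24.52 pos [ 0.4652 -0.3345  0.1416] psi -48.7 j6 1.1 tilt [-0.  0. -1.]
n 7 row: shift [-0.54  0.96] 22.37 turn z 0.0103
```

Emit:
{"api": "servo_tool", "payload": {
  "deltas": "1 -0.6 1.1 35 0 0 0.012;1 -0.6 1.1 35 0 0 0.012;1 -0.6 1.1 35 0 0 0.012;1 -0.6 1.1 25 0 0 0.012;1 -0.6 1.1 15 0 0 0.012;1 -0.6 1.1 10 0 0 0.012;1 0 0 1.5 0 0 0;1 0 0 0 0 0 0"
}}

```text
time_s: 25.18
position: [0.4664, -0.3427, -0.0146]
tool_rot: [[0.797, 0.604, 0.0], [0.604, -0.797, -0.0], [0.0, 0.0, -1.0]]
ft_force: [0.6, -0.8, -0.0]
grip_width: 0.0851
gripper_force: 0.0
```

Emit:
{"api": "servo_tool", "payload": {
  "deltas": "0.45 0 0 0 0 0 0;0.45 0 0 0 0 0 0;0.45 0 0 0 0 0 0;0.45 0 0 0 0 0 0;0.45 0 0 0 0 0 0",
  "newtons": 40
}}

```text
time_s: 25.6
position: [0.4665, -0.3431, -0.0137]
tool_rot: [[0.798, 0.603, 0.001], [0.603, -0.798, -0.001], [0.0, 0.002, -1.0]]
ft_force: [-1.0, 1.0, 5.7]
grip_width: 0.045
gripper_force: 42.2
```

Emit:
{"api": "servo_tool", "payload": {
  "deltas": "0.45 0 0 -4 0 0 0;0.45 0 0 -15 0 0 0;0.45 0 0 -30 0 0 0;0.45 0 0 -35 0 0 0;0.45 0 0 -25 0 0 0;0.45 0 0 -10 0 0 0",
  "newtons": 80
}}

```text
time_s: 26.1
position: [0.4669, -0.3436, 0.1077]
tool_rot: [[0.798, 0.603, 0.003], [0.603, -0.798, -0.004], [0.0, 0.005, -1.0]]
ft_force: [0.5, -0.4, -4.2]
grip_width: 0.0439
gripper_force: 84.0
```

```bash
python3 - <<'E'
from h import *
s=env.observe(); print(s["grip_width"],s["gripper_force"],s["ft_force"])
plan(.411,.243,.1,8.5,18)
E
```

```text
0.043926182568892094 83.95201563835144 [ 0.5455584  -0.43080454 -4.18634605]
t 26.1 pos [ 0.4669 -0.3436  0.1077] psi -52.9 j6 4.9 tilt [ 0.003 -0.004 -1.   ]
n 18 row: shift [ 29.94 -16.84] 0.29 turn z -0.0595
```

Emit:
{"api": "servo_tool", "payload": {
  "deltas": "0.45 29.9 -16.8 -5 0 0 -0.0595;0.45 29.9 -16.8 -5 0 0 -0.0595;0.45 29.9 -16.8 -5 0 0 -0.0595;0.45 29.9 -16.8 -5 0 0 -0.0595;0.45 29.9 -16.8 -5 0 0 -0.0595;0.45 29.9 -16.8 -5 0 0 -0.0595;0.45 29.9 -16.8 0 0 0 -0.0595;0.45 29.9 -16.8 0 0 0 -0.0595"
}}

```text
time_s: 26.77
position: [0.5206, -0.0747, 0.1332]
tool_rot: [[0.43, 0.903, -0.002], [0.903, -0.43, 0.001], [-0.0, -0.002, -1.0]]
ft_force: [-0.3, 0.1, -4.5]
grip_width: 0.044
gripper_force: 83.9
```

Emit:
{"api": "servo_tool", "payload": {
  "deltas": "0.45 29.9 -16.8 0 0 0 -0.0595;0.45 29.9 -16.8 0 0 0 -0.0595;0.45 29.9 -16.8 0 0 0 -0.0595;0.45 29.9 -16.8 0 0 0 -0.0595;0.45 29.9 -16.8 0 0 0 -0.0595;0.45 29.9 -16.8 0 0 0 -0.0595;0.45 29.9 -16.8 0 0 0 -0.0595;0.45 29.9 -16.8 0 0 0 -0.0595"
}}

```text
time_s: 27.43
position: [0.4465, 0.1866, 0.133]
tool_rot: [[-0.031, 1.0, -0.002], [1.0, 0.031, -0.0], [-0.0, -0.002, -1.0]]
ft_force: [0.6, 1.2, -3.6]
grip_width: 0.0438
gripper_force: 83.8
```

Emit:
{"api": "servo_tool", "payload": {
  "deltas": "0.45 29.9 -16.8 0 0 0 -0.0595;0.45 29.9 -16.8 0 0 0 -0.0595;0.45 0 0 35 0 0 0;0.45 0 0 35 0 0 0;0.45 0 0 10 0 0 0;0.45 0 0 0 0 0 0;0.45 0 0 0 0 0 0"
}}

```text
time_s: 28.02
position: [0.4105, 0.2428, 0.0536]
tool_rot: [[-0.147, 0.989, -0.002], [0.989, 0.147, -0.001], [-0.0, -0.002, -1.0]]
ft_force: [0.9, -0.6, -3.6]
grip_width: 0.0443
gripper_force: 83.8
```

```bash
cat >> runs.py <<'E'
def block_check(dz):
    p=env.get_image("wrist"); s=env.observe(); t=np.array(s["position"]); zt=t[2]+dz+.036; print(t,zt)
    loc=locf(np.array([.4041,.2482]),98.5); om=orange(p)
    D=p["depth"]; T=np.array(p["world_to_cam"]);K=np.array(p["camera_matrix"]);Rw=T[:3,:3];c=-Rw.T@T[:3,3]
    v,u=np.mgrid[0:420,100:560]; v,u=v.ravel(),u.ravel()
    n=cv2.undistortPoints(np.c_[u,v].astype(float).reshape(-1,1,2),K,np.array(p["D"])).reshape(-1,2); d=D[v,u]
    W=c+np.c_[n*d[:,None],d]@Rw; L=loc(W)
    k=(abs(W[:,2]-zt)<.003)&(abs(L[:,0])<70)&(abs(L[:,1])<26)&(L[:,0]>-5)
    print("top z",W[k,2].mean().round(4),"max x",np.percentile(L[k,0],[90,99.5]).round(1),"ys",np.percentile(L[k,1],[1,99]).round(1),k.sum())
    for x0 in (0,10,20,30):
        m=k&(abs(L[:,0]-x0)<2); print(" x",x0,"y range",L[m,1].min() if m.any() else 0,L[m,1].max() if m.any() else 0)
    f=(abs(W[:,2]-.026)<.0025)&om[v,u]&(abs(L[:,0])<80)&(abs(L[:,1])<60)
    m=f&(L[:,1]<10); print("short fence x",np.percentile(L[m,0],[2,50,98]) if m.any() else 0,"long fence y",np.percentile(L[f&(L[:,0]<30),1],[2,50,98]) if (f&(L[:,0]<30)).any() else 0)
    return p
E
python3 - <<'E'
import numpy; numpy.set_printoptions(legacy='1.25')
from runs import *
env.get_image("wrist"); p=block_check(.0137); save(p,"w11")
plan(.411,.243,.01,8.5,3)
E
```

```text
[0.4115023  0.24299805 0.05497298] 0.10467298323777469
top z 0.1041 max x [32.1 35.3] ys [-25.5  17.9] 13984
 x 0 y range -25.9 25.9
 x 10 y range -25.9 18.1
 x 20 y range -25.9 18.0
 x 30 y range -25.9 17.9
short fence x [39.9 43.  45.7] long fence y [22.7 26.4 28.3]
t 28.12 pos [0.4115 0.243  0.055 ] psi 8.4 j6 7.9 tilt [ 0.001  0.    -1.   ]
n 3 row: shift [ 0.02 -0.19] 14.99 turn z -0.0004
```

Emit:
{"api": "servo_tool", "payload": {
  "deltas": "0.45 0 0 20 0 0 0;0.45 0 0 20 0 0 0;0.45 0 0 10 0 0 0;0.45 0 0 4 0 0 0;0.45 0 0 0 0 0 0;0.45 0 0 0 0 0 0"
}}

```text
time_s: 28.62
position: [0.4116, 0.2431, 0.0011]
tool_rot: [[-0.147, 0.989, 0.002], [0.989, 0.147, 0.001], [0.0, 0.002, -1.0]]
ft_force: [0.7, -0.6, -3.2]
grip_width: 0.0436
gripper_force: 83.8
```

Emit:
{"api": "servo_tool", "payload": {
  "deltas": "0.45 0 0 2 0 0 0;0.45 0 0 1.5 0 0 0;0.45 0 0 0 0 0 0"
}}

```text
time_s: 28.87
position: [0.4115, 0.2431, -0.0024]
tool_rot: [[-0.147, 0.989, 0.002], [0.989, 0.147, 0.001], [0.0, 0.002, -1.0]]
ft_force: [-0.3, -0.6, 1.0]
grip_width: 0.044
gripper_force: 84.7
```

Emit:
{"api": "servo_tool", "payload": {
  "deltas": "0.45 2 -2 0 0 0 0;0.45 1.5 -1.5 0 0 0 0;0.45 0.5 -0.5 0 0 0 0;0.45 0 0 0 0 0 0;0.45 0 0 0 0 0 0",
  "newtons": 40
}}

```text
time_s: 29.28
position: [0.4074, 0.2466, -0.0024]
tool_rot: [[-0.147, 0.989, 0.003], [0.989, 0.147, 0.001], [0.0, 0.003, -1.0]]
ft_force: [3.3, -1.2, 6.4]
grip_width: 0.044
gripper_force: 85.3
```

Emit:
{"api": "servo_tool", "payload": {
  "deltas": "0.45 0 -0.5 0 0 0 0;0.45 0 -0.5 0 0 0 0;0.45 0 0 0 0 0 0"
}}

```text
time_s: 29.53
position: [0.4069, 0.2467, -0.0024]
tool_rot: [[-0.147, 0.989, 0.004], [0.989, 0.147, 0.001], [0.001, 0.004, -1.0]]
ft_force: [5.1, -1.2, 6.5]
grip_width: 0.044
gripper_force: 85.2
```

Emit:
{"api": "servo_tool", "payload": {
  "deltas": "0.45 0.5 0 0 0 0 0;0.45 0.5 0 0 0 0 0;0.45 0 0 0 0 0 0"
}}

```text
time_s: 29.78
position: [0.4068, 0.2468, -0.0024]
tool_rot: [[-0.147, 0.989, 0.004], [0.989, 0.147, -0.001], [-0.001, 0.004, -1.0]]
ft_force: [5.4, -6.7, 6.3]
grip_width: 0.0439
gripper_force: 85.3
```

Emit:
{"api": "servo_tool", "payload": {
  "deltas": "0.45 0 -0.7 0 0 0 0;0.45 0 -0.7 0 0 0 0;0.45 0 0 0 0 0 0"
}}

```text
time_s: 30.03
position: [0.4063, 0.2467, -0.0024]
tool_rot: [[-0.147, 0.989, 0.006], [0.989, 0.147, 0.0], [-0.001, 0.006, -1.0]]
ft_force: [8.1, -7.2, 5.0]
grip_width: 0.0444
gripper_force: 85.0
```

Emit:
{"api": "servo_tool", "payload": {
  "deltas": "0.45 0.7 0 0 0 0 0;0.45 0.3 0 0 0 0 0;0.45 0 0 0 0 0 0"
}}

```text
time_s: 30.28
position: [0.4063, 0.2467, -0.0023]
tool_rot: [[-0.147, 0.989, 0.006], [0.989, 0.147, -0.002], [-0.003, 0.005, -1.0]]
ft_force: [8.3, -15.3, 6.2]
grip_width: 0.0441
gripper_force: 85.1
```

```bash
python3 - <<'E'
import numpy; numpy.set_printoptions(legacy='1.25')
from runs import *
p=block_check(.0137); s=env.observe(); print(s["wrist_torque"],s["ft_force"])
E
```

```text
[ 0.4062907   0.24671667 -0.00234427] 0.04735572526769581
top z 0.0473 max x [36.3 39.8] ys [-23.1  22. ] 15968
 x 0 y range -22.8 21.7
 x 10 y range -25.9 25.9
 x 20 y range -23.4 22.5
 x 30 y range -23.7 22.4
short fence x [39.7 43.  45.8] long fence y [24.088 27.1   28.312]
[-2.36697554 -1.52871908 -0.11715886] [  8.53828279 -13.87380992   6.28631649]
```

Emit:
{"api": "servo_tool", "payload": {
  "deltas": "0.45 -0.7 0 0 0 0 0;0.45 0 -0.8 0 0 0 0;0.45 0 -0.7 0 0 0 0;0.45 0 0 0 0 0 0"
}}

```text
time_s: 30.67
position: [0.406, 0.2467, -0.0023]
tool_rot: [[-0.147, 0.989, 0.008], [0.989, 0.147, 0.0], [-0.001, 0.008, -1.0]]
ft_force: [12.5, -8.9, 0.6]
grip_width: 0.0437
gripper_force: 84.6
```

Emit:
{"api": "servo_tool", "payload": {
  "deltas": "0.45 0.5 -0.7 0 0 0 0;0.45 0.2 -0.3 0 0 0 0;0.45 0 0 0 0 0 0"
}}

```text
time_s: 30.92
position: [0.406, 0.2467, -0.0022]
tool_rot: [[-0.147, 0.989, 0.01], [0.989, 0.147, -0.001], [-0.002, 0.01, -1.0]]
ft_force: [16.6, -13.3, -0.3]
grip_width: 0.0441
gripper_force: 84.4
```

```bash
python3 - <<'E'
import numpy; numpy.set_printoptions(legacy='1.25')
from runs import *
p=block_check(.0137)
E
```

```text
[ 0.40602034  0.24674049 -0.00218067] 0.04751933252272078
top z 0.0474 max x [36.3 39.8] ys [-22.6  22.4] 15980
 x 0 y range -22.2 22.3
 x 10 y range -25.9 25.9
 x 20 y range -23.0 23.0
 x 30 y range -23.3 22.7
short fence x [39.7 43.  45.8] long fence y [24.102 27.3   28.4  ]
```

Emit:
{"api": "servo_tool", "payload": {
  "deltas": "0.45 -0.7 1.5 0 0 0 0;0.45 0 0 0 0 0 0;0.7 0 0 0 0 0 0;0.7 0 0 0 0 0 0;0.7 0 0 0 0 0 0;0.7 0 0 0 0 0 0"
}}

```text
time_s: 31.47
position: [0.4021, 0.2472, -0.0034]
tool_rot: [[-0.147, 0.989, -0.001], [0.989, 0.147, -0.0], [0.0, -0.001, -1.0]]
ft_force: [-0.3, 0.1, 0.2]
grip_width: 0.0601
gripper_force: 0.0
```

Emit:
{"api": "servo_tool", "payload": {
  "deltas": "0.7 0 0 -10 0 0 0;0.7 0 0 -35 0 0 0;0.7 0 0 -35 0 0 0;0.7 0 0 0 0 0 0;0.7 0 0 0 0 0 0;0.7 0 0 0 0 0 0"
}}

```text
time_s: 31.97
position: [0.4021, 0.2471, 0.0761]
tool_rot: [[-0.147, 0.989, -0.001], [0.989, 0.147, -0.0], [-0.0, -0.001, -1.0]]
ft_force: [-0.1, 0.4, -0.7]
grip_width: 0.0596
gripper_force: 0.0
```

```bash
cat >> runs.py <<'E'
def block_top():
    p=env.get_image("wrist"); s=env.observe(); print(s["position"],s["time_s"])
    loc=locf(np.array([.4041,.2482]),98.5)
    D=p["depth"]; T=np.array(p["world_to_cam"]);K=np.array(p["camera_matrix"]);Rw=T[:3,:3];c=-Rw.T@T[:3,3]
    v,u=np.mgrid[0:480,60:600]; v,u=v.ravel(),u.ravel()
    n=cv2.undistortPoints(np.c_[u,v].astype(float).reshape(-1,1,2),K,np.array(p["D"])).reshape(-1,2); d=D[v,u]
    W=c+np.c_[n*d[:,None],d]@Rw; L=loc(W); k=(abs(W[:,2]-.047)<.004)&(abs(L[:,0])<60)&(abs(L[:,1])<50)
    rc=cv2.minAreaRect(L[k].astype(np.float32)); print("block rect local",rc,"plane",np.linalg.lstsq(np.c_[L[k],np.ones(k.sum())],W[k,2]*1000,rcond=None)[0].round(4))
    f=(abs(W[:,2]-.026)<.002)&orange(p)[v,u]&(abs(L[:,0])<90)&(abs(L[:,1])<70)
    for nm,m,i in (("long y",f&(L[:,0]<25)&(L[:,0]>-60)&(L[:,1]>10),1),("short x",f&(L[:,1]<10)&(L[:,0]>30),0)):
        if m.any(): print(nm,np.percentile(L[m,i],[1,5,50,95,99]))
    return p
E
python3 - <<'E'
import numpy; numpy.set_printoptions(legacy='1.25')
from runs import *
p=block_top(); cv2.imwrite("pics/w12.png",p["img"][:,:,::-1])
E
```

```text
[0.40189606 0.2469385  0.07567001] 32.0167
block rect local ((-0.26111602783203125, -0.4265022277832031), (46.258888244628906, 80.34718322753906), 89.89066314697266) plane [-1.50000e-03 -5.00000e-04  4.71997e+01]
long y [22.7 24.5 26.3 28.1 28.3]
short x [39.6   40.065 42.9   45.7   45.8  ]
```

View pics/w12.png

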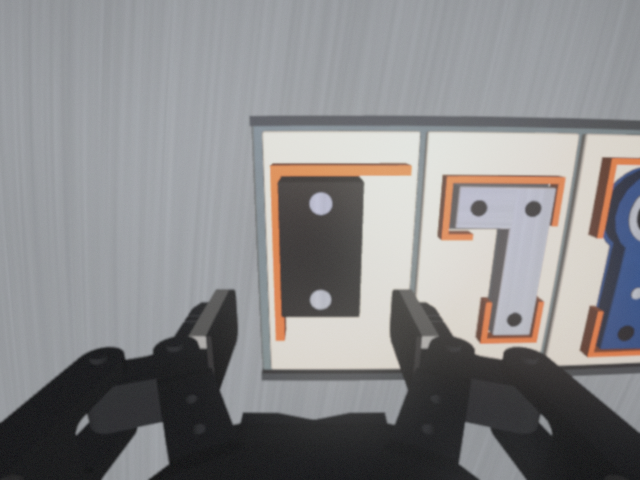

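The last picture shows the block against both fences at (320,245), with the angle and bracket seated. To make sure of the long fence, I'll give the block a gentle push with shut fingers from its open side.

Emit:
{"api": "servo_tool", "payload": {
  "deltas": "0 1 24 0 0 0 0;0 0 24 0 0 0 0;0 0 0 0 0 0 0;0 0 0 0 0 0 0;0 0 0 0 0 0 0;0 0 0 30 0 0 0;0 0 0 30 0 0 0;0 0 0 0 0 0 0"
}}

```text
time_s: 32.68
position: [0.4462, 0.2541, 0.0125]
tool_rot: [[-0.147, 0.989, -0.009], [0.989, 0.147, -0.003], [-0.001, -0.01, -1.0]]
ft_force: [-1.0, 0.1, 0.4]
grip_width: 0.0001
gripper_force: 0.0
```

Emit:
{"api": "servo_tool", "payload": {
  "deltas": "0 0 0 15 0 0 0;0 0 0 8 0 0 0;0 0 0 0 0 0 0;0 0 0 0 0 0 0"
}}

```text
time_s: 33.02
position: [0.4499, 0.2552, -0.0056]
tool_rot: [[-0.147, 0.989, -0.0], [0.989, 0.147, -0.0], [-0.0, -0.0, -1.0]]
ft_force: [0.2, -0.4, 0.6]
grip_width: -0.0003
gripper_force: 0.0
```

Emit:
{"api": "servo_tool", "payload": {
  "deltas": "0 0 -2 0 0 0 0;0 0 -2 0 0 0 0;0 0 -1 0 0 0 0;0 0 0 0 0 0 0"
}}

```text
time_s: 33.35
position: [0.445, 0.2544, -0.0058]
tool_rot: [[-0.147, 0.989, 0.0], [0.989, 0.147, 0.0], [0.0, 0.0, -1.0]]
ft_force: [0.3, 0.2, 0.6]
grip_width: 0.0002
gripper_force: 0.0
```

Emit:
{"api": "servo_tool", "payload": {
  "deltas": "0 0 -1.5 0 0 0 0;0 0 -1.5 0 0 0 0;0 0 -1 0 0 0 0;0 0 0 0 0 0 0"
}}

```text
time_s: 33.68
position: [0.4419, 0.2539, -0.006]
tool_rot: [[-0.147, 0.989, 0.002], [0.989, 0.147, 0.0], [0.0, 0.002, -1.0]]
ft_force: [3.1, -0.7, -0.4]
grip_width: -0.0002
gripper_force: 1.6
```

Emit:
{"api": "servo_tool", "payload": {
  "deltas": "0 0 -1 0 0 0 0;0 0 -1 0 0 0 0;0 0 0 0 0 0 0"
}}

```text
time_s: 33.93
position: [0.4417, 0.2539, -0.0055]
tool_rot: [[-0.147, 0.989, 0.006], [0.989, 0.147, 0.001], [0.0, 0.006, -1.0]]
ft_force: [8.2, 0.5, 1.1]
grip_width: 0.0001
gripper_force: 4.0
```

Emit:
{"api": "servo_tool", "payload": {
  "deltas": "0 0 -1 0 0 0 0;0 0 0 0 0 0 0;0 0 3 0 0 0 0;0 0 5 0 0 0 0;0 0 5 0 0 0 0;0 0 0 -30 0 0 0;0 0 0 -35 0 0 0;0 0 0 -35 0 0 0"
}}

```text
time_s: 34.6
position: [0.4503, 0.255, 0.0943]
tool_rot: [[-0.147, 0.989, -0.003], [0.989, 0.147, -0.001], [-0.0, -0.003, -1.0]]
ft_force: [0.6, -0.1, -0.1]
grip_width: 0.0
gripper_force: 0.0
```

Emit:
{"api": "servo_tool", "payload": {
  "deltas": "0 0 0 0 0 0 0;0 0 0 0 0 0 0;0 0 0 0 0 0 0"
}}

```text
time_s: 34.85
position: [0.4505, 0.2551, 0.093]
tool_rot: [[-0.147, 0.989, -0.002], [0.989, 0.147, -0.0], [-0.0, -0.002, -1.0]]
ft_force: [-0.5, 0.0, -0.6]
grip_width: 0.0002
gripper_force: 0.0
```

```bash
python3 - <<'E'
import numpy; numpy.set_printoptions(legacy='1.25')
from runs import *
p=block_top()
q=env.get_image("side")
for n in ("spacer_a","small_pulley","pulley_stack"):
    for r in env.spot_point(n,q)[:3]: print(n,round(r["conf"],2),ray(q,r["uv"],0)[0].round(3))
E
```

```text
[0.45030709 0.25505376 0.0925186 ] 34.9
block rect local ((-0.15000152587890625, -0.5500011444091797), (80.29998779296875, 46.29999542236328), -0.0) plane [-1.40000e-03  2.10000e-03  4.72125e+01]
long y [22.3   22.595 25.2   27.915 28.381]
short x [39.9 40.1 43.1 45.5 45.7]
spacer_a 0.88 [0.401 0.006 0.   ]
spacer_a 0.85 [ 0.567 -0.105  0.   ]
spacer_a 0.76 [ 0.633 -0.347 -0.   ]
small_pulley 0.6 [ 0.368 -0.275  0.   ]
pulley_stack 0.84 [0.666 0.008 0.   ]
pulley_stack 0.42 [0.401 0.005 0.   ]
```

```bash
python3 -c "
from rig import env
print(env.close_job())"
```

```text
the job is handed in; nothing more can be done
None
```

I packed the kit tray and handed it in at about 35 s, no verdict shown: bracket and angle measured flat on their nest floors, the block measured flush in its fence corner, and the pulleys and spacers still standing where they were.

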